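Shut down the test kiln and slide its lid home

TASK

Shut down the little test kiln: first switch off all four rocker switches on its control box (end nearer the robot pressed down), and only then slide the slab lid, which was left ajar, back over the chamber until it sits square and flush with the kiln's walls on all four sides. Leave the bottle, the vase and the two kiln props standing where they are.

Things in the scene. Friction and masses are not known exactly. Their poses are not given: they have to be found in the camera images.
- kiln: Fixed square test kiln, 200 x 200 mm, open on top, flat rim 210 mm above the table, walls 32 mm of cream brick in a steel jacket. Origin: centre of its underside; x to its back (away from the robot), z up. A thermocouple head sticks out 48 mm from the back wall at y = +30 mm, 101 to 139 mm above the table. It stands left or right, the control box on the other side.
- lid: Loose slab lid, cream brick in a steel band, 200 x 200 x 35 mm, 0.5 to 1 kg, no handle, flat on the kiln's rim. Origin: centre of its underside; closed, it is 210 mm above the kiln's origin at the same yaw. Starts 30 to 50 mm to the kiln's back, up to 50 mm to either side, turned up to 0.25 rad. Too wide to grasp; slides under a push of 2 to 10 N and stays.
- control: Fixed grey box, 190 (its x) x 100 x 70 mm high; origin: centre of its underside, x to its far end. Four black V-faced rocker switches, 32 x 22 mm, in a column on y = 0, each tipping along x. The lowered half of a rocker is level, 76 mm above the table; the raised end stands at 83 mm. A shut finger drawn along the column from the far end with its end 76.5 to 78 mm above the table rides up each raised half and tips it.
- switch1 (a joint): Rocker with its middle at x = +60 mm of the control box (number 1 from the far end). 0 rad: on, its far half down and its near (robot's) end raised; 0.44: fully off, near half down and level. Off counts above 0.26. Starts 0 to 0.06. About 1 N down on the raised end tips it; friction holds it where it is left.
- switch2 (a joint): Rocker with its middle at x = +20 mm of the control box (number 2 from the far end). 0 rad: on, its far half down and its near (robot's) end raised; 0.44: fully off, near half down and level. Off counts above 0.26. Starts 0 to 0.06. About 1 N down on the raised end tips it; friction holds it where it is left.
- switch3 (a joint): Rocker with its middle at x = -20 mm of the control box (number 3 from the far end). 0 rad: on, its far half down and its near (robot's) end raised; 0.44: fully off, near half down and level. Off counts above 0.26. Starts 0 to 0.06. About 1 N down on the raised end tips it; friction holds it where it is left.
- switch4 (a joint): Rocker with its middle at x = -60 mm of the control box (number 4 from the far end). 0 rad: on, its far half down and its near (robot's) end raised; 0.44: fully off, near half down and level. Off counts above 0.26. Starts 0 to 0.06. About 1 N down on the raised end tips it; friction holds it where it is left.
- bottle: Bystander: white plastic glaze bottle, 56 mm across, 235 mm tall, standing about 260 mm to the kiln's +y side. Origin at the centre of its underside.
- vase: Bystander: tall reddish unglazed vase, 60 mm across, 232 mm tall, about 260 mm to the kiln's -y side. Origin at the centre of its underside.
- prop_tall: Bystander: cream square kiln post, 40 x 40 x 225 mm, upright off the far +y corner of the control box, about 180 mm from its centre. Origin at the centre of its underside.
- prop_short: Bystander: the shorter kiln post, 40 x 40 x 150 mm, upright off the far -y corner of the control box. Origin at the centre of its underside.

How it is judged:
By the outcome, as a careful person would: the job done as asked, in the order asked, and still so for the second after the job is handed in, with the robot touching nothing.
It also fails if it takes over 64 s, if anything falls off the work surface, if the arm or the gripper's body presses on something with over 40 N, if the wrist force passes 120 N, or if a joint passes its speed limit or range.

ROBOT

A 7-joint arm with a two-finger parallel gripper is mounted at the origin on the work surface. World frame = base frame: x ahead of the robot, y to its left, z up, the work surface at z = 0. Lengths are in m, angles in rad, forces in N, time in s.
With the tool pointing down it reaches from about 0.4 to 0.875 m from the base axis. Payload 19.3 kg.
Tool frame: the origin (TCP) lies midway between the tips of the shut fingers; the grasp point (between the pads) lies 19 mm behind it; z points along the fingers, y is the direction in which the jaws open and shut (so a half turn about z gives the same grasp; the last joint's range is limited). The gripper opens to 85 mm and grips with 20 to 120 N. Pads are 22 mm wide; open, the fingers measure 114 mm over their backs; the gripper's body (76 mm by 85 mm) begins 54 mm behind the grasp point. The pads swing forward as they close: fully open they stand 13 mm farther back than shut.
Start: joints at [1.162, 0.521, -0.036, 1.599, 0.021, 1.021, -0.113], TCP at [0.208, -0.589, 0.231] pointing down, gripper open.
Joint ranges: [-2.91, 2.91], [-0.3, 2.13], [-1.5, 1.42], [0.17, 2.43], [-1.26, 4.41], [0.16, 1.93], [-2.52, 2.52]. Speed limits (rad/s): [1.89, 1.89, 2.39, 2.39, 3.01, 3.01, 3.01].

INTERFACE

Orientations are given as a unit quaternion [x, y, z, w].
In Python, from rig import * gives the robot as it stands.
- The arm moves only by the tool jog_arm, never from a script. Its argument "series" is a list of rows, each a list of 7 numbers: the shift along the tool's x, y, z scaled (see below), then the turn, a rotation vector about the tool's x, y, z scaled (see below), then the finger opening in mm, from 0 to 85.4. A call has 1 to 5 rows; each row is the pose to reach, as a shift and turn from the pose commanded when the call began, along the tool's axes at that moment; what a row does not reach only later rows make up. The controller multiplies each number of a shift by 0.25 m and each number of a turn by 0.5 rad. A row lasts 1/12 s, in which the tool goes at most 41.7 mm and 7.16 degrees, less where a joint would pass 70% of its speed; a pose out of reach is approached as far as the arm can. A call with a number of a shift or a turn outside -1 to 1 is refused whole. A call with a gripper value outside its range is refused whole. The fingers move at their own pace and stop on an object; the grip force is fixed at half the most. Time passes only in rows, so rows that repeat a pose let the fingers close. It gives the time, the measured TCP pose, the force and the opening at its end, in the units of the state.
- sense(): the state, without advancing time (a new reading comes with each control period).
- grab_frame(name): name is "scene" or "top" or "wrist"; returns the picture (384x512x3 uint8, blue, green, red); there is no depth.
- camera_params(name): a dict with "vertical_fov" (degrees; the focal length in pixels is half the picture's height over the tangent of half this angle, whatever the lens; pixels are square), "cx", "cy" (the principal point, pixels), "xyz" and "attitude" of the camera in the world. Camera axes: x right, y down, z forward; pixel columns grow to the right and rows downward; lengths in m; the calibration is good to about 2 mm. A picture is of the moment at which its call begins: read the wrist's pose just before it. camera_params takes no time and is no camera call; for the wrist camera it gives the pose at the moment of the call.
- sign_off(): hands the job in, once; it reports no verdict.
Trained networks look in the newest picture that a camera, given by its name, has taken for a name from the list of things; names that differ only in an ending like _2 or _b are one class to them, and where a whole thing is asked for, a point or a joint stands for the part that bears it (a point fixed in the world has none). Each returns a list of dicts, best first, with "conf" (0 to 1); they miss things now and then, are a little off and sometimes report something else, mostly with a low value. They report only what shows in the picture. A call takes as long as a camera call.
- silhouettes(thing, camera): "pixels" (384x512 bool, what is visible of it) and "extent" ([centre column, centre row, width, height] in pixels, round what is visible of it).
- mark_of(thing, camera): "pixel" ([column, row] in pixels: a listed point, or the origin of a listed thing).
The state is a dict: "time_s": time; "joint_positions": joint angles; "dq": joint speeds; "joint_efforts": joint torques, N m; "tool_pos": TCP position; "orientation": TCP orientation; "ft_force": force on the tool from outside, world axes, zero at the start; "wrist_torque": the same for the moment, N m; "width": opening from 0.0 (shut) to 1.0 (fully open).
Only numpy, scipy, OpenCV 4.12 (cv2) and the standard library are available. Lean on these libraries where they do the work, as an engineer would, in place of code of your own. Each camera call takes 0.05 s, during which the arm holds its last target.

## Working session

There is one attempt and no reset: what is moved stays moved. The work goes in short steps, Python scripts to look and compute and a tool call to move; the robot and the scene stay as the last step left them, time stands still between calls to the robot, and variables do not carry over. Pictures are saved under pics/ and viewed, and the job is handed in when it is done.

Besides the shell and the picture viewer there is one more tool, called by a JSON object that holds its "api" and its "payload", one argument or row to a line. jog_arm: Moves the arm, as the interface text tells. Its arguments: {"type":"object","properties":{"series":{"type":"array"}},"required":["series"]}

```bash
mkdir -p pics; ls
python3 - <<'E'
from rig import *
import cv2
s=sense(); print({k:(v if not hasattr(v,'__len__') else [round(float(x),4) for x in v]) for k,v in s.items()})
for n in("scene","top"):
    print(n,camera_params(n)); cv2.imwrite(f"pics/{n}0.png",grab_frame(n))
    for t in ["kiln","lid","control","switch1","bottle","vase","prop_tall","prop_short"]:
        r=mark_of(t,n)[:2]; q=silhouettes(t,n)[:2]
        print(t,[(x['pixel'],round(x['conf'],2)) for x in r],[(x['extent'],round(x['conf'],2)) for x in q])
E
```

```text
pics
{'time_s': 0.0, 'joint_positions': [1.1618, 0.522, -0.0363, 1.6, 0.0212, 1.0211, -0.1128], 'dq': [-0.0002, 0.0007, -0.0007, 0.0005, -0.0003, -0.0001, 0.0003], 'joint_efforts': [0.0, -92.7102, 1.9799, -36.9923, 0.0178, 0.0083, -0.0], 'tool_pos': [0.2076, -0.5892, 0.2308], 'orientation': [0.9857, 0.1686, -0.0001, -0.0005], 'ft_force': [0.7272, -0.7844, -0.3951], 'wrist_torque': [0.0031, -0.0472, -0.0449], 'width': 1.000361142774704}
scene {'vertical_fov': 46.09709367459499, 'cx': 254.1334595289043, 'cy': 195.34215373179538, 'xyz': array([0.04087038, 0.16987323, 1.72113272]), 'attitude': array([-0.56403559,  0.81006514, -0.1324498 ,  0.09008542])}
kiln [([199.6, 240.2], 0.94)] [([197.6, 244.6, 75.3, 58.6], 0.73), ([196.6, 218.1, 80.0, 80.6], 0.3)]
lid [([195.5, 216.0], 0.55)] [([197.4, 215.7, 78.1, 82.6], 0.72)]
control [([300.2, 191.3], 0.91)] [([303.4, 188.9, 38.4, 53.9], 0.82), ([122.5, 238.6, 25.6, 29.7], 0.53)]Traceback (most recent call last):
  File "<stdin>", line 7, in <module>
ValueError: it knows: bottle, control, kiln, lid, prop_short, prop_tall, vase
```

```bash
cat > h.py <<'E'
from rig import *
import cv2, numpy as np
from scipy.spatial.transform import Rotation as R
def cam(n):
    p=camera_params(n); f=192/np.tan(np.radians(p['vertical_fov'])/2)
    return f,p['cx'],p['cy'],np.array(p['xyz']),R.from_quat(p['attitude']).as_matrix()
def back(c,px,z):
    f,cx,cy,t,M=c; d=M@np.array([(px[0]-cx)/f,(px[1]-cy)/f,1]); return t+d*(z-t[2])/d[2]
def proj(c,P):
    f,cx,cy,t,M=c; q=(np.atleast_2d(P)-t)@M; return np.c_[cx+f*q[:,0]/q[:,2],cy+f*q[:,1]/q[:,2]]
E
python3 - <<'E'
from h import *
for n in("scene","top"):
    c=cam(n); print(n,c[3],R.from_matrix(c[4]).as_quat(),c[0]); g=grab_frame(n);cv2.imwrite(f"pics/{n}_raw.png",g); cv2.imwrite(f"pics/{n}0.png",cv2.resize(g,(800,600),interpolation=cv2.INTER_CUBIC))
    for t in ["kiln","lid","control","bottle","vase","prop_tall","prop_short"]:
        r=mark_of(t,n)[:2]
        z=.21 if t=="lid" else 0
        print(t,[(x['pixel'],round(x['conf'],2),back(c,x['pixel'],z).round(3)) for x in r])
E
```

```text
scene [0.04087038 0.16987323 1.72113272] [-0.56403559  0.81006514 -0.1324498   0.09008542] 451.2602030045511
kiln [([201.7, 239.3], 0.95, array([0.478, 0.219, 0.   ]))]
lid [([197.6, 214.6], 0.74, array([0.513, 0.199, 0.21 ]))]
control [([301.1, 193.7], 0.96, array([ 0.518, -0.215,  0.   ]))]
bottle [([128.2, 239.6], 0.9, array([0.576, 0.487, 0.   ]))]
vase [([266.5, 217.1], 0.62, array([ 0.475, -0.049,  0.   ]))]
prop_tall [([265.4, 168.1], 0.55, array([ 0.671, -0.119,  0.   ]))]
prop_short [([308.0, 155.7], 0.78, array([ 0.662, -0.305,  0.   ]))]
top [0.45524182 0.01533769 1.55146978] [-0.70253028  0.7108354  -0.03053452  0.01522773] 449.87800505055105
kiln [([310.8, 201.4], 0.44, array([ 0.527, -0.218,  0.   ]))]
lid [([182.2, 210.0], 0.71, array([0.496, 0.198, 0.21 ]))]
control []
bottle [([104.6, 194.7], 0.75, array([0.558, 0.492, 0.   ]))]
vase [([262.4, 214.7], 0.83, array([ 0.483, -0.049,  0.   ]))]
prop_tall [([278.7, 158.1], 0.63, array([ 0.679, -0.109,  0.   ]))]
prop_short [([337.8, 160.5], 0.68, array([ 0.669, -0.315,  0.   ]))]
```

View pics/scene0.png

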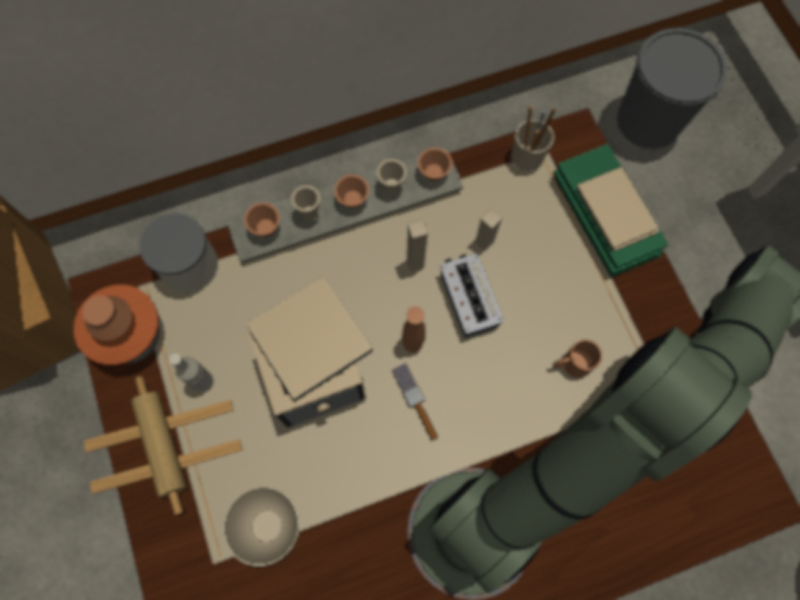

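View pics/top0.png

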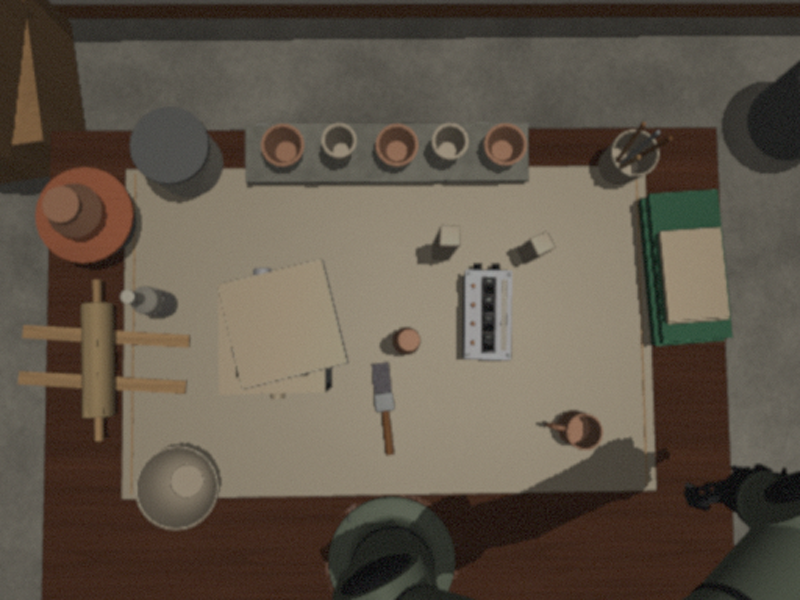

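Run:
```python
import cv2
t=cv2.imread('pics/top_raw.png')
cv2.imwrite('pics/tk.png',cv2.resize(t[155:260,130:235],(800,800),interpolation=cv2.INTER_CUBIC)[:600*8//6])
a=cv2.resize(t[155:260,130:230],None,fx=5.7,fy=5.7,interpolation=cv2.INTER_CUBIC);cv2.imwrite('pics/tk.png',a)
a=cv2.resize(t[160:240,280:340],None,fx=7.5,fy=7.5,interpolation=cv2.INTER_CUBIC);cv2.imwrite('pics/tc.png',a)
s=cv2.imread('pics/scene_raw.png')
a=cv2.resize(s[175:275,150:245],None,fx=6,fy=6,interpolation=cv2.INTER_CUBIC);cv2.imwrite('pics/sk.png',a)
```

```text
(no output)
```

View pics/tk.png

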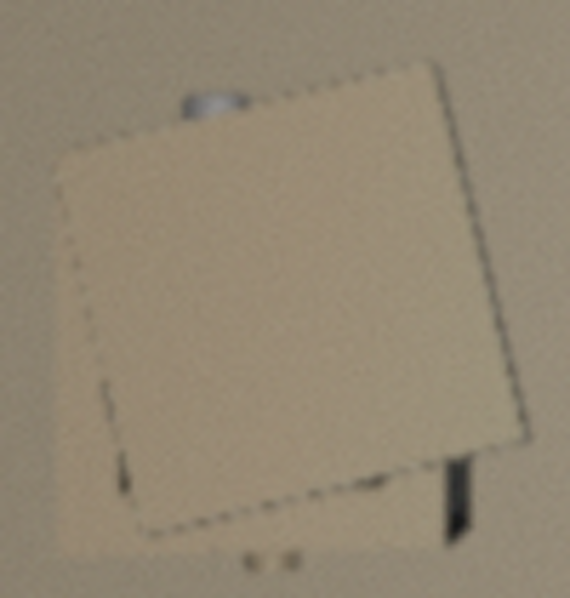

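View pics/tc.png

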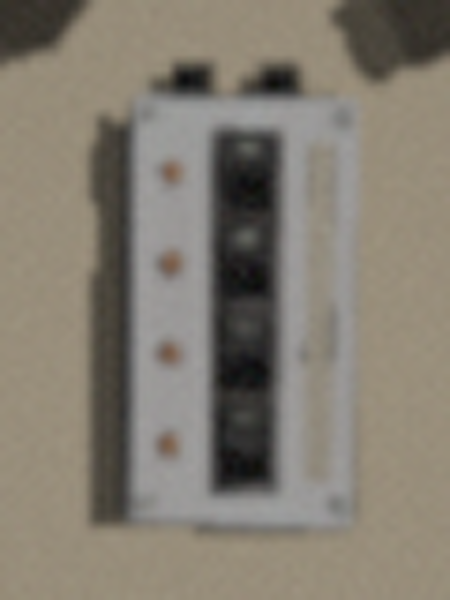

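View pics/sk.png

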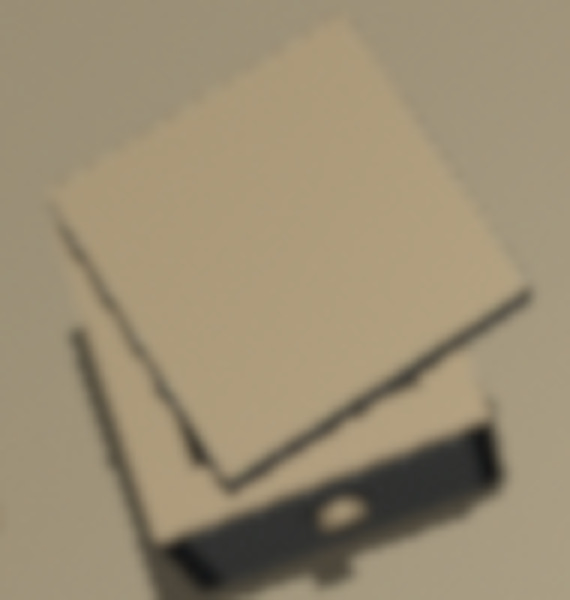

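Run:
```python
from h import *
c=cam('top'); s=cam('scene')
def T(p,o,k): return [(p[0]+.5)/k-.5+o[0],(p[1]+.5)/k-.5+o[1]]
def show(n,c,pts,o,k,z):
    Q=np.array([back(c,T(p,o,k),z)[:2] for p in pts]); print(n,Q.round(4).tolist()); 
    print('  c',Q.mean(0).round(4),'len',np.linalg.norm(Q-np.roll(Q,-1,0),axis=1).round(4),'ang',[round(float(np.arctan2(*(b-a)[::-1])),3) for a,b in zip(Q,np.roll(Q,-1,0))])
show('lid',c,[(435,62),(530,437),(148,535),(58,155)],(130,155),5.7,.245)
show('rimnear',c,[(58,553),(460,550)],(130,155),5.7,.21)
show('ctl',c,[(132,98),(355,98),(354,523),(131,523)],(280,160),7.5,.07)
show('rock',c,[(247,130),(245,492)],(280,160),7.5,.076)
show('lid s',s,[(343,15),(531,292),(232,490),(53,192)],(150,175),6,.245)
show('rim s',s,[(490,420),(160,545),(75,330)],(150,175),6,.21)
```

```text
lid [[0.624, 0.1238], [0.4322, 0.0768], [0.3854, 0.2696], [0.5783, 0.3155]]
  c [0.505  0.1964] len [0.1975 0.1984 0.1983 0.1971] ang [-2.901, 1.809, 0.234, -1.336]
rimnear [[0.3749, 0.3227], [0.3736, 0.1152]]
  c [0.3742 0.219 ] len [0.2076 0.2076] ang [-1.577, 1.564]
ctl [[0.6198, -0.1637], [0.6188, -0.2627], [0.4311, -0.2579], [0.4324, -0.1597]]
  c [ 0.5255 -0.211 ] len [0.099  0.1877 0.0982 0.1874] ang [-1.581, 3.116, 1.558, -0.021]
rock [[0.6044, -0.2135], [0.4453, -0.2093]]
  c [ 0.5249 -0.2114] len [0.1591 0.1591] ang [3.115, -0.027]
lid s [[0.6209, 0.126], [0.4261, 0.0795], [0.3772, 0.2715], [0.5758, 0.315]]
  c [0.5   0.198] len [0.2003 0.1981 0.2033 0.1943] ang [-2.907, 1.82, 0.216, -1.337]
rim s [[0.3726, 0.1245], [0.3695, 0.3211], [0.5046, 0.3302]]
  c [0.4156 0.2586] len [0.1967 0.1354 0.2444] ang [1.586, 0.067, -2.141]
```

```bash
cat >> h.py <<'E'
def yaw(s=None):
    s=s or sense(); m=R.from_quat(s['orientation']).as_matrix(); return np.arctan2(m[1,0],m[0,0])
def plan(P,y=None,step=.0395):
    s=sense(); m=R.from_quat(s['orientation']).as_matrix(); d=m.T@(np.array(P)-s['tool_pos'])
    r=np.zeros(3)
    if y is not None:
        y0=yaw(s); t=R.from_euler('z',y)*R.from_quat([1,0,0,0]); r=(R.from_matrix(m).inv()*t).as_rotvec()
    n=max(np.linalg.norm(d)/step,np.linalg.norm(r)/.12)
    print('at',np.round(s['tool_pos'],4),'yaw',round(yaw(s),4),'F',np.round(s['ft_force'],1),'t',round(s['time_s'],2))
    print('shift',(d/.25).round(3),'turn',(r/.5).round(3),'rows',round(n,2))
E
python3 -c "
from h import *
plan((.569,-.212,.2),-.025)"
```

```text
at [ 0.2077 -0.5895  0.2313] yaw 0.3388 F [ 0.3 -0.1 -0.7] t 1.15
shift [ 1.865 -0.944  0.125] turn [-0.     0.     0.728] rows 13.25
```

{"api": "jog_arm", "payload": {
  "series": [
    [0.75,-0.38,0.05,0,0,0.73,0],
    [0.75,-0.38,0.05,0,0,0.73,0],
    [0.75,-0.38,0.05,0,0,0.73,0],
    [0.75,-0.38,0.05,0,0,0.73,0],
    [0.75,-0.38,0.05,0,0,0.73,0]
  ]
}}

```text
time_s: 1.57
tool_pos: [0.3507, -0.4395, 0.2191]
orientation: [1.0, -0.014, 0.0, 0.0]
ft_force: [1.4, -0.7, 1.2]
width: 0.298
```

```bash
python3 -c "
from h import *
plan((.569,-.212,.2),-.025)"
```

```text
at [ 0.3507 -0.4395  0.2191] yaw -0.0275 F [ 1.4 -0.7  1.2] t 1.57
shift [ 0.848 -0.934  0.076] turn [ 0.001 -0.    -0.005] rows 8.0
```

{"api": "jog_arm", "payload": {
  "series": [
    [0.53,-0.58,0.05,0,0,0,0],
    [0.53,-0.58,0.05,0,0,0,0],
    [0.53,-0.58,0.05,0,0,0,0],
    [0.53,-0.58,0.05,0,0,0,0],
    [0.53,-0.58,0.05,0,0,0,0]
  ]
}}

```text
time_s: 1.98
tool_pos: [0.4882, -0.2963, 0.2065]
orientation: [1.0, -0.012, 0.0, -0.0]
ft_force: [-0.0, -0.0, 0.2]
width: -0.001
```

```bash
python3 -c "
from h import *
plan((.569,-.212,.2),-.025)"
```

```text
at [ 0.4882 -0.2963  0.2065] yaw -0.0238 F [-0.  -0.   0.2] t 1.98
shift [ 0.315 -0.345  0.027] turn [-0.002 -0.002  0.002] rows 2.96
```

{"api": "jog_arm", "payload": {
  "series": [
    [0.315,-0.345,0.027,0,0,0,0],
    [0.315,-0.345,0.027,0,0,0,0],
    [0.315,-0.345,0.027,0,0,0,0],
    [0.315,-0.345,0.027,0,0,0,0]
  ]
}}

```text
time_s: 2.32
tool_pos: [0.5712, -0.2085, 0.1992]
orientation: [1.0, -0.009, 0.001, -0.002]
ft_force: [0.1, 0.6, 0.1]
width: -0.002
```

```bash
python3 -c "
from h import *
c=cam('wrist'); print(c); g=grab_frame('wrist'); cv2.imwrite('pics/w1.png',g)
for x in (60,20,-20,-60):
  p=np.array([.525,-.2112,.076])+[x/1e3*np.cos(.025),-x/1e3*np.sin(.025),0]; print(proj(c,p).round(1))
plan((.569,-.212,.1),-.025)"
```

```text
(np.float64(297.2764449800944), 251.64118685764925, 189.64042966058642, array([ 0.64464469, -0.21183512,  0.34319065]), array([[-0.0187056 , -0.9582303 , -0.28538533],
       [-0.99981885,  0.01692348,  0.0087097 ],
       [-0.00351618,  0.28549655, -0.95837329]]))
[[254.8 168.8]]
[[254.4 209.7]]
[[254.1 247.4]]
[[253.7 282.4]]
at [ 0.569  -0.2117  0.1993] yaw -0.0207 F [-0.2 -1.6 -0.5] t 2.37
shift [0.    0.002 0.397] turn [-0.003 -0.     0.009] rows 2.51
```

View pics/w1.png

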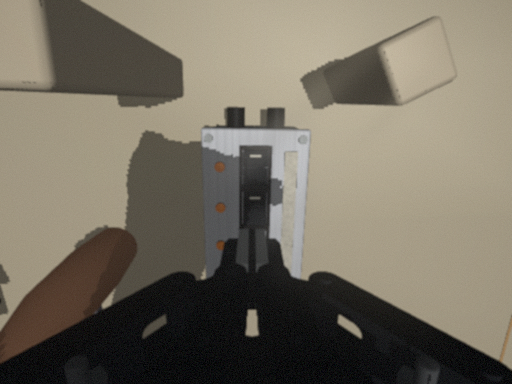

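{"api": "jog_arm", "payload": {
  "series": [
    [0,0,0.16,0,0,0,0],
    [0,0,0.32,0,0,0,0],
    [0,0,0.45,0,0,0,0],
    [0,0,0.484,0,0,0,0],
    [0,0,0.488,0,0,0,0]
  ]
}}

```text
time_s: 2.78
tool_pos: [0.5653, -0.2161, 0.077]
orientation: [1.0, -0.014, -0.002, -0.0]
ft_force: [-1.0, 0.1, 0.6]
width: -0.002
```

```bash
python3 -c "
from h import *
plan((.569,-.212,.0768),-.025)"
```

```text
at [ 0.5653 -0.2161  0.077 ] yaw -0.0273 F [-1.   0.1  0.6] t 2.78
shift [ 0.014 -0.017  0.001] turn [-0.001  0.007 -0.005] rows 0.14
```

{"api": "jog_arm", "payload": {
  "series": [
    [0,0,-0.09,0,0,0,0],
    [-0.145,-0.016,-0.09,0,0,0,0],
    [-0.145,-0.016,-0.08,0,0,0,0],
    [-0.145,-0.016,-0.01,0,0,0,0],
    [-0.145,-0.016,0.0,0,0,0,0]
  ]
}}

```text
time_s: 3.2
tool_pos: [0.5298, -0.2112, 0.0775]
orientation: [1.0, -0.014, -0.0, 0.0]
ft_force: [-0.9, -0.9, 0.3]
width: 0.001
```

```bash
python3 -c "
from h import *
plan((.489,-.2103,.0768),-.025)"
```

```text
at [ 0.5298 -0.2112  0.0775] yaw -0.0272 F [-0.9 -0.9  0.3] t 3.2
shift [-0.163  0.001  0.003] turn [ 0.     0.002 -0.004] rows 1.03
```

{"api": "jog_arm", "payload": {
  "series": [
    [0,0,-0.09,0,0,0,0],
    [-0.163,0,-0.09,0,0,0,0],
    [-0.163,0,-0.08,0,0,0,0],
    [-0.163,0,-0.01,0,0,0,0],
    [-0.163,0,0.003,0,0,0,0]
  ]
}}

```text
time_s: 3.62
tool_pos: [0.4893, -0.2099, 0.0767]
orientation: [1.0, -0.013, -0.0, -0.0]
ft_force: [-2.0, -0.6, 1.9]
width: -0.001
```

{"api": "jog_arm", "payload": {
  "series": [
    [0,0,-0.09,0,0,0,0],
    [-0.16,0,-0.09,0,0,0,0],
    [-0.16,0,-0.08,0,0,0,0],
    [-0.16,0,-0.01,0,0,0,0],
    [-0.16,0,0.0,0,0,0,0]
  ]
}}

```text
time_s: 4.03
tool_pos: [0.4494, -0.2086, 0.0764]
orientation: [1.0, -0.013, -0.001, -0.0]
ft_force: [-0.6, 0.0, 0.8]
width: 0.003
```

```bash
python3 -c "
from h import *
plan((.449,-.2093,.0768),-.025)"
```

```text
at [ 0.4494 -0.2086  0.0764] yaw -0.0267 F [-0.6  0.   0.8] t 4.03
shift [-0.002  0.003 -0.002] turn [-0.001  0.003 -0.003] rows 0.02
```

{"api": "jog_arm", "payload": {
  "series": [
    [0,0,-0.16,0,0,0,0],
    [0,0,-0.32,0,0,0,0],
    [0,0,-0.48,0,0,0,0],
    [0,0,-0.64,0,0,0,0],
    [0,0,-0.8,0,0,0,0]
  ]
}}

```text
time_s: 4.45
tool_pos: [0.4497, -0.2082, 0.28]
orientation: [1.0, -0.013, -0.0, -0.0]
ft_force: [1.0, -0.6, -0.3]
width: -0.0
```

```bash
python3 -c "
from h import *
c=cam('wrist'); g=grab_frame('wrist'); 
for x in (60,20,-20,-60):
  p=np.array([.525,-.2112,.076])+[x/1e3*np.cos(.025),-x/1e3*np.sin(.025),0]; print(proj(c,p).round(1))
cv2.imwrite('pics/w2.png',g);cv2.imwrite('pics/w2c.png',cv2.resize(g[150:350,180:340],None,fx=3,fy=3))
plan((.4,-.15,.3),-.025)"
```

```text
[[251.2  40. ]]
[[251.3  80. ]]
[[251.4 117.4]]
[[251.4 152.3]]
at [ 0.4522 -0.2092  0.2871] yaw -0.0265 F [ 1.3 -0.6  9.8] t 4.5
shift [-0.215 -0.231 -0.054] turn [ 0.005 -0.017 -0.003] rows 2.02
```

View pics/w2c.png

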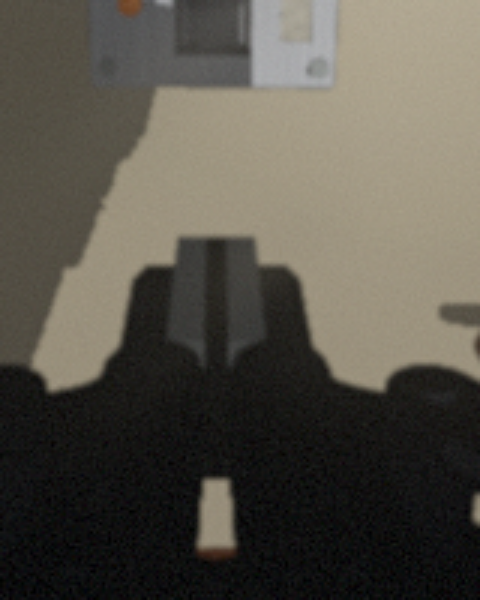

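```bash
python3 -c "
import cv2
g=cv2.imread('pics/w2.png');cv2.imwrite('pics/w2d.png',cv2.resize(g[0:190,170:340],None,fx=3.1,fy=3.1,interpolation=cv2.INTER_CUBIC))"
```

```text
(no output)
```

View pics/w2d.png

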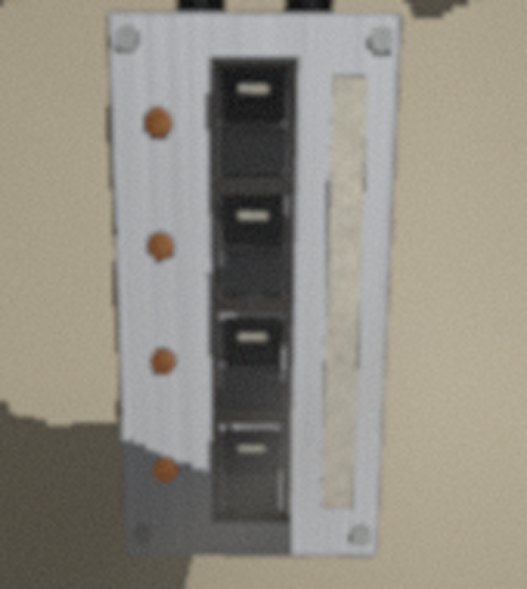

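```bash
python3 -c "
from h import *
plan((.37,.2,.42),0); print(np.round(sense()['joint_positions'],2))"
```

```text
at [ 0.4522 -0.2092  0.2871] yaw -0.0265 F [ 1.3 -0.6  9.8] t 4.5
shift [-0.368 -1.626 -0.539] turn [ 0.005 -0.017 -0.053] rows 11.09
[ 0.36  0.25 -0.05  1.86  0.02  1.02 -1.3 ]
```

{"api": "jog_arm", "payload": {
  "series": [
    [0,0,-0.15,0,0,0,0],
    [-0.05,-0.14,-0.22,0,0,-0.05,0],
    [-0.1,-0.29,-0.27,0,0,-0.05,0],
    [-0.15,-0.45,-0.32,0,0,-0.05,0],
    [-0.2,-0.6,-0.37,0,0,-0.05,0]
  ]
}}

```text
time_s: 4.92
tool_pos: [0.4035, -0.0573, 0.3703]
orientation: [1.0, -0.001, 0.0, 0.0]
ft_force: [1.1, 0.6, -0.5]
width: -0.001
```

```bash
python3 -c "
from h import *
plan((.37,.2,.42),0)"
```

```text
at [ 0.4035 -0.0573  0.3703] yaw -0.0015 F [ 1.1  0.6 -0.5] t 4.92
shift [-0.136 -1.029 -0.199] turn [ 0.    -0.    -0.003] rows 6.69
```

{"api": "jog_arm", "payload": {
  "series": [
    [-0.09,-0.75,-0.2,0,0,0,80],
    [-0.09,-0.75,-0.2,0,0,0,80],
    [-0.09,-0.75,-0.2,0,0,0,80],
    [-0.09,-0.75,-0.2,0,0,0,80],
    [-0.09,-0.75,-0.2,0,0,0,80]
  ]
}}

```text
time_s: 5.33
tool_pos: [0.381, 0.1321, 0.4209]
orientation: [1.0, 0.001, 0.001, -0.0]
ft_force: [1.4, 0.3, -0.1]
width: 0.709
```

{"api": "jog_arm", "payload": {
  "series": [
    [-0.05,-0.28,0,0,0,0,80],
    [-0.05,-0.28,0,0,0,0,80],
    [-0.05,-0.28,0,0,0,0,80]
  ]
}}

```text
time_s: 5.58
tool_pos: [0.3679, 0.2038, 0.4199]
orientation: [1.0, 0.003, -0.0, -0.001]
ft_force: [-1.3, 0.2, 0.7]
width: 0.933
```

```bash
python3 -c "
from h import *
grab_frame('top')
c=cam('wrist'); g=grab_frame('wrist'); np.savez('w3.npz',f=c[0],cx=c[1],cy=c[2],t=c[3],M=c[4])
c2=cam('wrist'); print(c[3],c2[3],sense()['dq'])
cv2.imwrite('pics/w3.png',g);cv2.imwrite('pics/w3b.png',cv2.resize(g,(800,600),interpolation=cv2.INTER_CUBIC))
plan((.37,.2,.42),0)"
```

```text
[0.44255911 0.19966903 0.5634509 ] [0.44314406 0.19785366 0.56329711] [ 0.02938065 -0.00776801  0.03124625  0.01376036  0.00242723 -0.00379079
  0.0145993 ]
at [0.3694 0.1993 0.4195] yaw 0.001 F [ 0.4 -0.8  0.8] t 5.68
shift [ 0.002 -0.003 -0.002] turn [0.    0.001 0.002] rows 0.03
```

View pics/w3b.png

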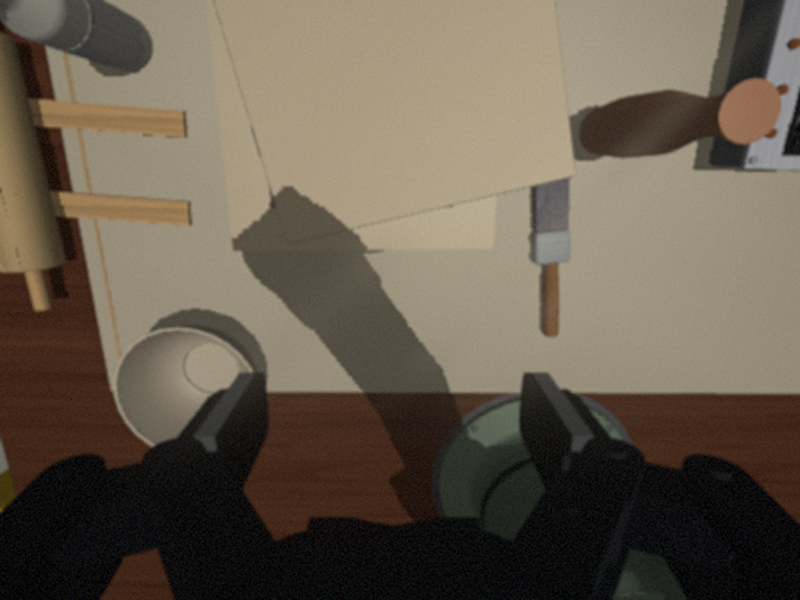

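```bash
python3 -c "
import cv2
g=cv2.imread('pics/w3.png');cv2.imwrite('pics/w3c.png',cv2.resize(g[95:175,130:250],None,fx=6.5,fy=6.5,interpolation=cv2.INTER_CUBIC));cv2.imwrite('pics/w3d.png',cv2.resize(g[95:175,250:370],None,fx=6.5,fy=6.5,interpolation=cv2.INTER_CUBIC))"
```

```text
(no output)
```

View pics/w3c.png

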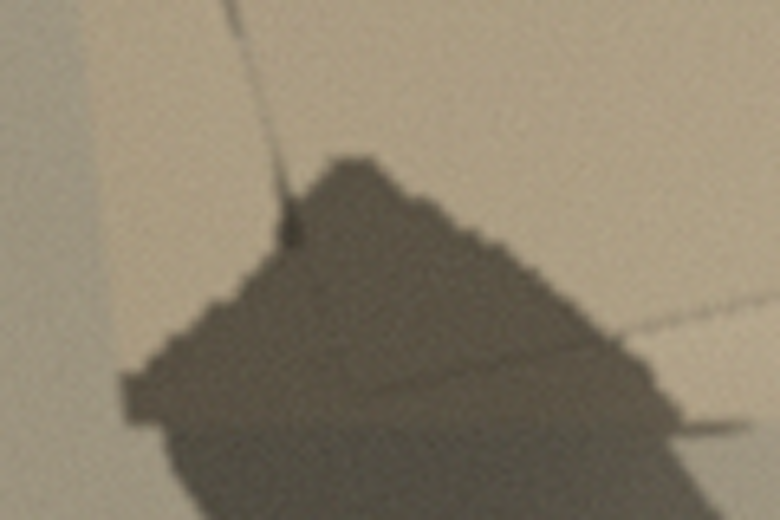

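View pics/w3d.png

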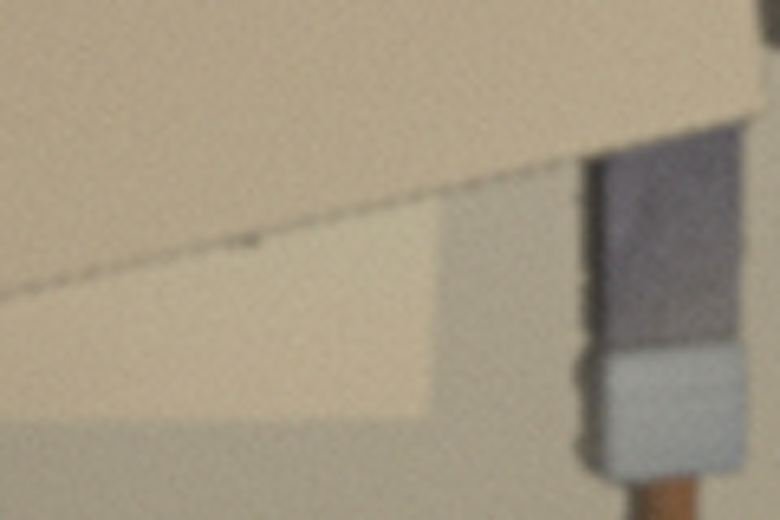

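```bash
cat >> h.py <<'E'
def T(p,o,k): return [(p[0]+.5)/k-.5+o[0],(p[1]+.5)/k-.5+o[1]]
E
python3 - <<'E'
from h import *
d=np.load('w3.npz'); c=(float(d['f']),float(d['cx']),float(d['cy']),d['t'],d['M'])
k=6.5
NL=back(c,T((124,426),(130,95),k),.21);NR=back(c,T((432,418),(250,95),k),.21)
L0=back(c,T((83,0),(130,95),k),.21);R0=back(c,T((442,200),(250,95),k),.21)
print(NL,NR,L0,R0,np.linalg.norm(NL-NR)); 
print('yaws',np.arctan2(*(NL-NR)[:2])*-1,np.arctan2((L0-NL)[1],(L0-NL)[0]),np.arctan2((R0-NR)[1],(R0-NR)[0]))
print('lid corner',back(c,T((765,118),(250,95),k),.245))
E
```

```text
[0.37323468 0.32392054 0.21      ] [0.37538638 0.12222811 0.21      ] [0.44851686 0.32380037 0.21      ] [0.41496627 0.12302108 0.21      ] 0.2017039058546338
yaws 0.010667852222025001 -0.0015962302786844116 0.020031822594884452
lid corner [0.43068991 0.0799202  0.245     ]
```

{"api": "jog_arm", "payload": {
  "series": [
    [0.8,0.04,0.15,0,0,0,80],
    [0.8,0.04,0.15,0,0,0,80],
    [0.8,0.04,0.15,0,0,0,80],
    [0.8,0.04,0.15,0,0,0,80],
    [0.8,0.04,0.15,0,0,0,80]
  ]
}}

```text
time_s: 6.1
tool_pos: [0.5723, 0.1861, 0.3809]
orientation: [1.0, -0.002, -0.0, 0.001]
ft_force: [0.1, -0.0, 0.7]
width: 0.937
```

```bash
python3 -c "
from h import *
plan((.66,.19,.36),0.005)"
```

```text
at [0.5723 0.1861 0.3809] yaw -0.0037 F [ 0.1 -0.   0.7] t 6.1
shift [ 0.351 -0.017  0.084] turn [ 0.003  0.001 -0.017] rows 2.29
```

{"api": "jog_arm", "payload": {
  "series": [
    [0.16,-0.01,0,0,0,-0.017,80],
    [0.32,-0.017,0.04,0,0,-0.017,80],
    [0.36,-0.017,0.15,0,0,-0.017,80],
    [0.36,-0.017,0.3,0,0,-0.017,80],
    [0.36,-0.017,0.4,0,0,-0.017,80]
  ]
}}

```text
time_s: 6.52
tool_pos: [0.6599, 0.1904, 0.2781]
orientation: [1.0, 0.003, -0.001, 0.001]
ft_force: [0.0, 0.6, -1.5]
width: 0.939
```

```bash
python3 -c "
from h import *
plan((.66,.19,.208),0.005); cv2.imwrite('pics/t4.png',cv2.resize(grab_frame('top')[100:260,100:360],None,fx=3,fy=3))"
```

```text
at [0.6599 0.1904 0.2781] yaw 0.0054 F [ 0.   0.6 -1.5] t 6.52
shift [0.001 0.001 0.28 ] turn [0.004 0.006 0.001] rows 1.77
```

View pics/t4.png

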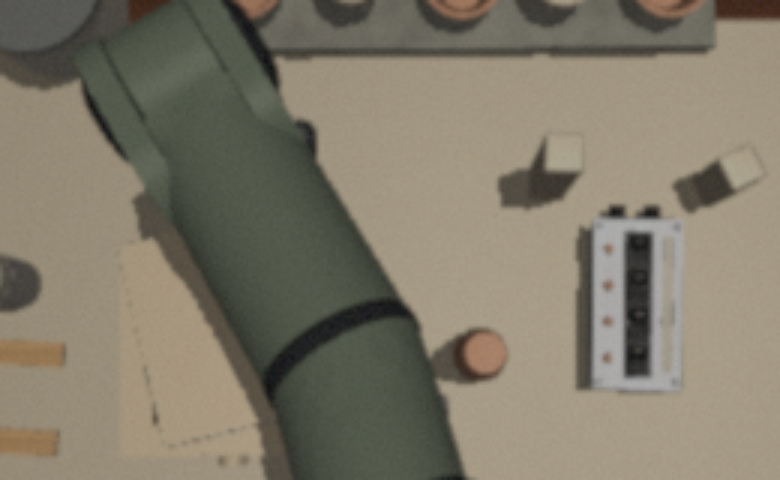

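{"api": "jog_arm", "payload": {
  "series": [
    [0,0,0.14,0,0,0,80],
    [0,0,0.28,0,0,0,80],
    [0,0,0.28,0,0,0,80],
    [-0.04,0,0.28,0,0,0,80],
    [-0.08,0,0.28,0,0,0,80]
  ]
}}

```text
time_s: 6.98
tool_pos: [0.6403, 0.1916, 0.2135]
orientation: [1.0, 0.003, 0.0, 0.0]
ft_force: [0.9, -0.7, 0.3]
width: 0.934
```

```bash
python3 -c "
from h import *
plan((.585,.19,.208),0.005)"
```

```text
at [0.6403 0.1916 0.2135] yaw 0.0059 F [ 0.9 -0.7  0.3] t 6.98
shift [-0.221  0.005  0.022] turn [ 0.001 -0.001  0.002] rows 1.41
```

{"api": "jog_arm", "payload": {
  "series": [
    [-0.016,0,0.02,0,0,0,80],
    [-0.036,0,0.02,0,0,0,80],
    [-0.056,0,0.02,0,0,0,80],
    [-0.076,0,0.02,0,0,0,80],
    [-0.096,0,0.02,0,0,0,80]
  ]
}}

```text
time_s: 7.4
tool_pos: [0.6161, 0.192, 0.2073]
orientation: [1.0, 0.003, 0.001, -0.0]
ft_force: [4.7, -0.8, 2.1]
width: 0.936
```

```bash
python3 -c "
from h import *
plan((.585,.19,.208),0.005)"
```

```text
at [0.6161 0.192  0.2073] yaw 0.0069 F [ 4.7 -0.8  2.1] t 7.4
shift [-0.125  0.007 -0.003] turn [-0.    -0.003  0.004] rows 0.79
```

{"api": "jog_arm", "payload": {
  "series": [
    [-0.02,0,0,0,0,0,80],
    [-0.04,0,0,0,0,0,80],
    [-0.06,0,0,0,0,0,80],
    [-0.08,0,0,0,0,0,80],
    [-0.1,0,0,0,0,0,80]
  ]
}}

```text
time_s: 7.82
tool_pos: [0.5903, 0.192, 0.2066]
orientation: [1.0, 0.004, 0.0, 0.0]
ft_force: [4.8, -1.9, 3.2]
width: 0.941
```

```bash
python3 -c "
from h import *
plan((.585,.19,.208),0.005)
cv2.imwrite('pics/s5.png',cv2.resize(grab_frame('scene')[150:300,130:270],None,fx=4,fy=4,interpolation=cv2.INTER_CUBIC));cv2.imwrite('pics/t5.png',cv2.resize(grab_frame('top')[140:260,110:260],None,fx=4.5,fy=4.5,interpolation=cv2.INTER_CUBIC))"
```

```text
at [0.5903 0.192  0.2066] yaw 0.0072 F [ 4.8 -1.9  3.2] t 7.82
shift [-0.021  0.008 -0.006] turn [ 0.    -0.     0.004] rows 0.15
```

View pics/s5.png

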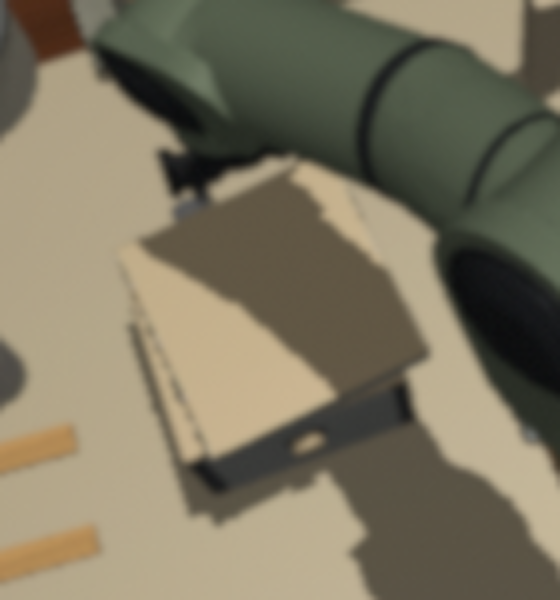

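View pics/t5.png

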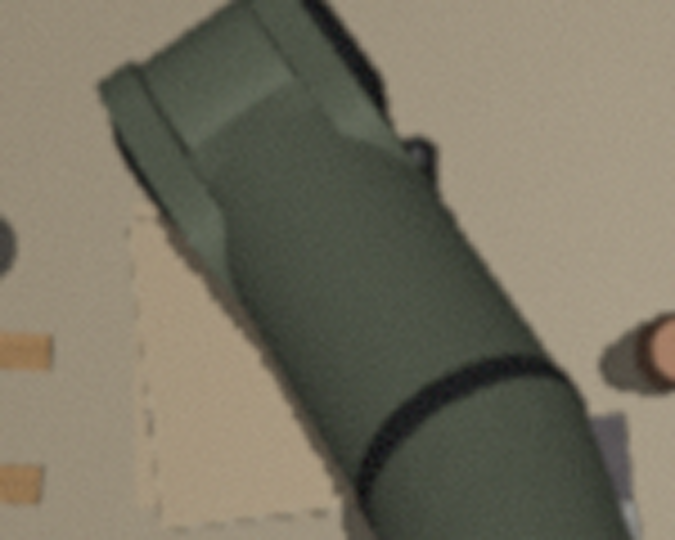

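Run:
```python
from h import *
c=cam('top')
a=back(c,T((165,527),(110,140),4.5),.245)[:2];b=back(c,T((133,215),(110,140),4.5),.245)[:2];e=back(c,T((325,514),(110,140),4.5),.245)[:2]
print(a,b,e); y1=np.arctan2(*(b-a)[::-1]);y2=np.arctan2(-(a-e)[0],(a-e)[1]);print(y1,y2)
th=.09; print('centre',a+[.1*np.cos(th)+.1*np.sin(th),.1*np.sin(th)-.1*np.cos(th)])
s=cam('scene')
a=back(s,T((210,459),(130,150),4),.245)[:2];b=back(s,T((427,353),(130,150),4),.245)[:2];d=back(s,T((120,250),(130,150),4),.245)[:2];print(a,b,d,'centre',(b+d)/2,'yaw',np.arctan2(-(a-b)[0],(a-b)[1]))
print('scene kiln near L',back(s,T((185,463),(130,150),4),.21), 'NR', back(s,T((408,383),(130,150),4),.21))
```

```text
[0.36213363 0.2960674 ] [0.56197534 0.31715404] [0.36895925 0.19432624]
0.10512771945000109 0.06698771819416019
centre [0.47071676 0.20545998]
[0.35851332 0.29851336] [0.38049244 0.10186479] [0.55541724 0.31675222] centre [0.46795484 0.2093085 ] yaw 0.11130654948606124
scene kiln near L [0.37010076 0.32222428 0.21      ] NR [0.3695763  0.12417432 0.21      ]
```

{"api": "jog_arm", "payload": {
  "series": [
    [0.1,0,0,0,0,0,80],
    [0.16,0,-0.16,0,0,0,80],
    [0.16,0,-0.32,0,0,0,80],
    [0.16,0,-0.48,0,0,0,80],
    [0.16,0,-0.62,0,0,0,80]
  ]
}}

```text
time_s: 8.33
tool_pos: [0.6303, 0.1928, 0.3637]
orientation: [1.0, 0.004, -0.0, -0.0]
ft_force: [0.1, 0.1, 0.2]
width: 0.936
```

```bash
python3 -c "
from h import *
plan((.445,.05,.36),1.575)"
```

```text
at [0.6303 0.1928 0.3637] yaw 0.0077 F [0.1 0.1 0.2] t 8.33
shift [-0.745  0.565  0.015] turn [-3.000e-03 -0.000e+00 -3.135e+00] rows 13.06
```

{"api": "jog_arm", "payload": {
  "series": [
    [-0.6,0.46,0,0,0,-1,80],
    [-0.6,0.46,0,0,0,-1,80],
    [-0.6,0.46,0,0,0,-1,80],
    [-0.6,0.46,0,0,0,-1,80],
    [-0.6,0.46,0,0,0,-1,80]
  ]
}}

```text
time_s: 8.75
tool_pos: [0.4782, 0.0741, 0.3612]
orientation: [0.967, 0.255, -0.001, 0.0]
ft_force: [-0.3, 0.8, 0.1]
width: 0.932
```

{"api": "jog_arm", "payload": {
  "series": [
    [0,0,0,0,0,-1,80],
    [0,0,0,0,0,-1,80],
    [0,0,0,0,0,-1,80],
    [0,0,0,0,0,-1,80]
  ]
}}

```text
time_s: 9.08
tool_pos: [0.4811, 0.0765, 0.3614]
orientation: [0.874, 0.485, -0.0, -0.0]
ft_force: [-0.6, -0.2, 0.5]
width: 0.939
```

{"api": "jog_arm", "payload": {
  "series": [
    [0,0,0,0,0,-1,80],
    [0,0,0,0,0,-1,80],
    [0,0,0,0,0,-1,80],
    [0,0,0,0,0,-1,80]
  ]
}}

```text
time_s: 9.42
tool_pos: [0.4811, 0.0766, 0.3612]
orientation: [0.727, 0.687, -0.0, -0.001]
ft_force: [-0.5, -0.7, 0.1]
width: 0.937
```

```bash
python3 -c "
from h import *
plan((.445,.05,.36),1.575)"
```

```text
at [0.4811 0.0766 0.3612] yaw 1.5138 F [-0.5 -0.7  0.1] t 9.42
shift [-0.114 -0.138  0.005] turn [-0.003 -0.001 -0.122] rows 1.13
```

{"api": "jog_arm", "payload": {
  "series": [
    [-0.114,-0.138,0,0,0,-0.122,80],
    [-0.114,-0.138,0.05,0,0,-0.122,80],
    [-0.114,-0.138,0.2,0,0,-0.122,80],
    [-0.114,-0.138,0.3,0,0,-0.122,80]
  ]
}}

```text
time_s: 9.75
tool_pos: [0.4443, 0.0496, 0.2849]
orientation: [0.708, 0.706, -0.0, -0.0]
ft_force: [1.3, 0.7, -1.1]
width: 0.937
```

```bash
python3 -c "
from h import *
c=cam('wrist'); g=grab_frame('wrist'); np.savez('w6.npz',f=c[0],cx=c[1],cy=c[2],t=c[3],M=c[4])
cv2.imwrite('pics/w6.png',g);cv2.imwrite('pics/w6b.png',cv2.resize(g,(800,600),interpolation=cv2.INTER_CUBIC))
t=grab_frame('top');cv2.imwrite('pics/t6.png',t);cv2.imwrite('pics/t6b.png',cv2.resize(t[140:260,110:260],None,fx=5,fy=5,interpolation=cv2.INTER_CUBIC))
plan((.445,.05,.208),1.575)"
```

```text
at [0.4433 0.0498 0.2838] yaw 1.5685 F [-0.   0.1  0.5] t 9.85
shift [0.001 0.009 0.303] turn [-0.012  0.    -0.013] rows 1.92
```

View pics/w6b.png

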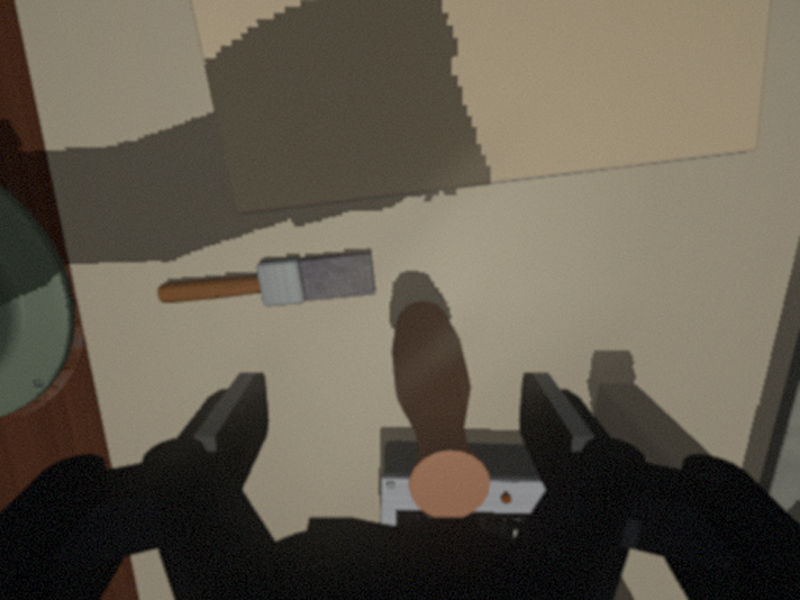

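View pics/t6b.png

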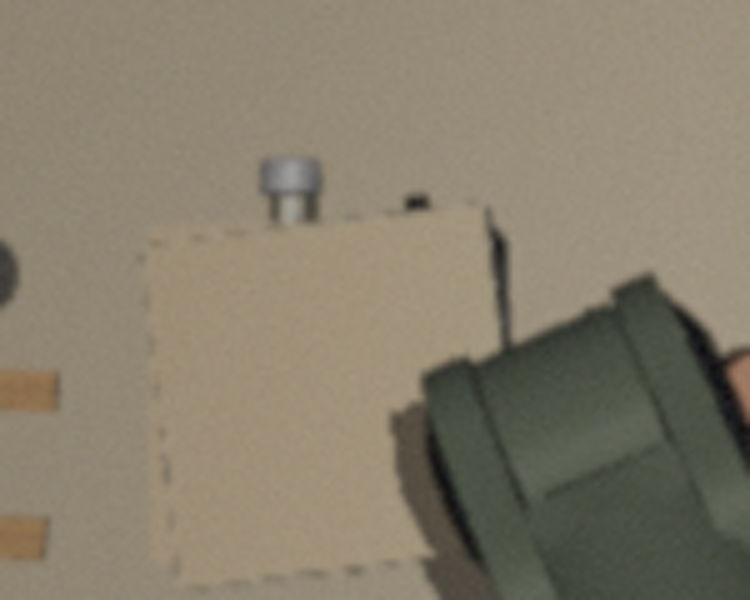

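Run:
```python
from h import *
d=np.load('w6.npz'); c=(float(d['f']),float(d['cx']),float(d['cy']),d['t'],d['M'])
k=1.5625
a=back(c,T((239,212),(0,0),k),.245)[:2];b=back(c,T((757,150),(0,0),k),.245)[:2]
th=np.arctan2(*(b-a)[::-1]);print(a,b,np.linalg.norm(b-a),th,'centre',(a+b)/2+.1*np.array([-np.sin(th),np.cos(th)]))
c=cam('top');Q=np.array([back(c,T(p,(110,140),5),.245)[:2] for p in [(487,206),(151,243),(179,585)]]);print(Q,'centre',(Q[0]+Q[2])/2)
print(back(c,T((155,560),(110,140),5),.21))
```

```text
[0.38462596 0.10090725] [0.58235872 0.12331361] 0.19899820532754678 0.11283506997313095 centre [0.47223276 0.21147452]
[[0.57909587 0.12087037]
 [0.55959807 0.31531922]
 [0.3625172  0.29857547]] centre [0.47080654 0.20972292]
[0.3748731  0.32029083 0.21      ]
```

{"api": "jog_arm", "payload": {
  "series": [
    [0,0,0.15,0,0,-0.013,80],
    [0,0,0.303,0,0,-0.013,80],
    [0,0,0.303,0,0,-0.013,80],
    [0.08,0,0.303,0,0,-0.013,80],
    [0.13,0,0.303,0,0,-0.013,80]
  ]
}}

```text
time_s: 10.27
tool_pos: [0.446, 0.0838, 0.2129]
orientation: [0.706, 0.708, 0.0, -0.0]
ft_force: [-0.2, 0.9, 0.3]
width: 0.935
```

```bash
python3 -c "
from h import *
plan((.445,.1105,.208),1.575)"
```

```text
at [0.446  0.0838 0.2129] yaw 1.5743 F [-0.2  0.9  0.3] t 10.27
shift [ 0.107 -0.004  0.02 ] turn [ 0.    -0.001 -0.001] rows 0.69
```

{"api": "jog_arm", "payload": {
  "series": [
    [0.02,-0.004,0.02,0,0,0,80],
    [0.035,-0.004,0.02,0,0,0,80],
    [0.05,-0.004,0.02,0,0,0,80],
    [0.065,-0.004,0.02,0,0,0,80],
    [0.08,-0.004,0.02,0,0,0,80]
  ]
}}

```text
time_s: 10.68
tool_pos: [0.4444, 0.102, 0.2062]
orientation: [0.706, 0.708, -0.0, 0.0]
ft_force: [-0.0, -4.4, 2.3]
width: 0.935
```

```bash
python3 -c "
from h import *
plan((.445,.1105,.208),1.575)
c=cam('top')
t=grab_frame('top');cv2.imwrite('pics/t7.png',t);cv2.imwrite('pics/t7b.png',cv2.resize(t[140:260,110:260],None,fx=5,fy=5,interpolation=cv2.INTER_CUBIC))
"
```

```text
at [0.4444 0.102  0.2062] yaw 1.5739 F [-0.  -4.4  2.3] t 10.68
shift [ 0.034  0.003 -0.007] turn [-0.     0.002 -0.002] rows 0.22
```

View pics/t7b.png

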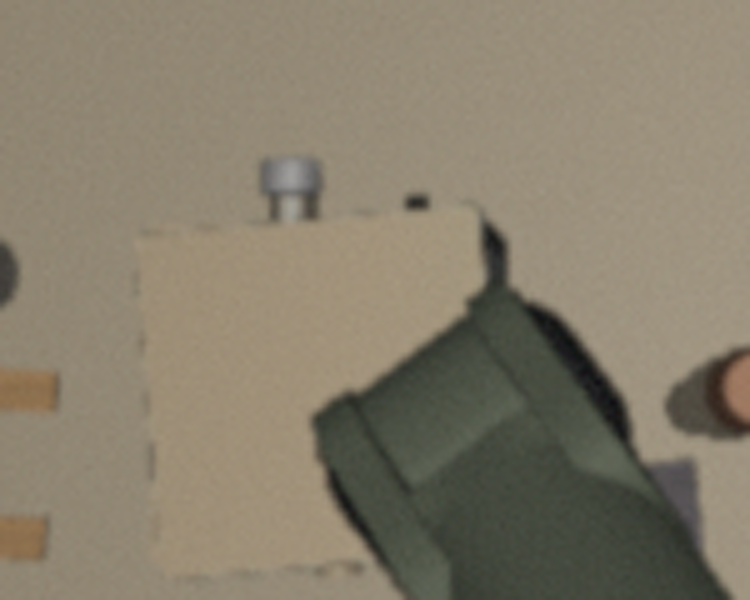

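{"api": "jog_arm", "payload": {
  "series": [
    [0.008,0,0,0,0,0,80],
    [0.016,0,0,0,0,0,80],
    [0.024,0,0,0,0,0,80],
    [0.029,0,0,0,0,0,80],
    [0.029,0,0,0,0,0,80]
  ]
}}

```text
time_s: 11.15
tool_pos: [0.4443, 0.11, 0.2058]
orientation: [0.706, 0.709, 0.0, -0.0]
ft_force: [-0.1, -2.6, 0.7]
width: 0.94
```

```bash
python3 -c "
from h import *
plan((.445,.1105,.208),1.575)
c=cam('top')
t=grab_frame('top');cv2.imwrite('pics/t8.png',t);cv2.imwrite('pics/t8b.png',cv2.resize(t[140:260,110:260],None,fx=5,fy=5,interpolation=cv2.INTER_CUBIC))
"
```

```text
at [0.4443 0.11   0.2058] yaw 1.575 F [-0.1 -2.6  0.7] t 11.15
shift [ 0.002  0.003 -0.009] turn [-0. -0. -0.] rows 0.06
```

View pics/t8b.png

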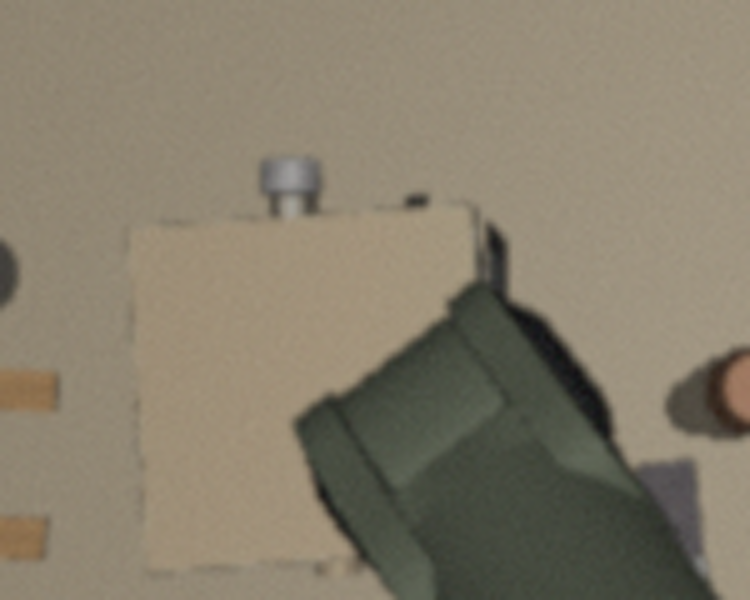

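{"api": "jog_arm", "payload": {
  "series": [
    [-0.1,0,0,0,0,0,80],
    [-0.22,0,-0.06,0,0,0,80],
    [-0.3,0,-0.2,0,0,0,80],
    [-0.36,0,-0.36,0,0,0,80],
    [-0.4,0,-0.5,0,0,0,80]
  ]
}}

```text
time_s: 11.62
tool_pos: [0.4446, 0.0088, 0.3327]
orientation: [0.706, 0.708, 0.0, -0.0]
ft_force: [1.5, 0.2, -0.2]
width: 0.94
```

{"api": "jog_arm", "payload": {
  "series": [
    [0,0,-0.16,0,0,0,80],
    [0,0,-0.3,0,0,0,80],
    [0,0,-0.3,0,0,0,80]
  ]
}}

```text
time_s: 11.87
tool_pos: [0.4467, 0.0105, 0.4118]
orientation: [0.706, 0.708, 0.003, 0.003]
ft_force: [0.2, -0.1, -0.8]
width: 0.935
```

```bash
cat > look.py <<'E'
from h import *
import sys
n=sys.argv[1]
c=cam('wrist'); g=grab_frame('wrist'); np.savez(n+'.npz',f=c[0],cx=c[1],cy=c[2],t=c[3],M=c[4]); cv2.imwrite(f'pics/{n}w.png',g);cv2.imwrite(f'pics/{n}wb.png',cv2.resize(g,(800,600),interpolation=cv2.INTER_CUBIC))
t=grab_frame('top');cv2.imwrite(f'pics/{n}t.png',t);cv2.imwrite(f'pics/{n}tb.png',cv2.resize(t[155:265,120:240],None,fx=5.4,fy=5.4,interpolation=cv2.INTER_CUBIC))
plan((.445,.06,.4),1.575)
E
python3 look.py a
```

```text
at [0.4453 0.0101 0.4068] yaw 1.5746 F [ 0.8 -0.5 -0.9] t 11.97
shift [ 0.2   -0.     0.027] turn [ 0.006 -0.    -0.001] rows 1.28
```

View pics/awb.png

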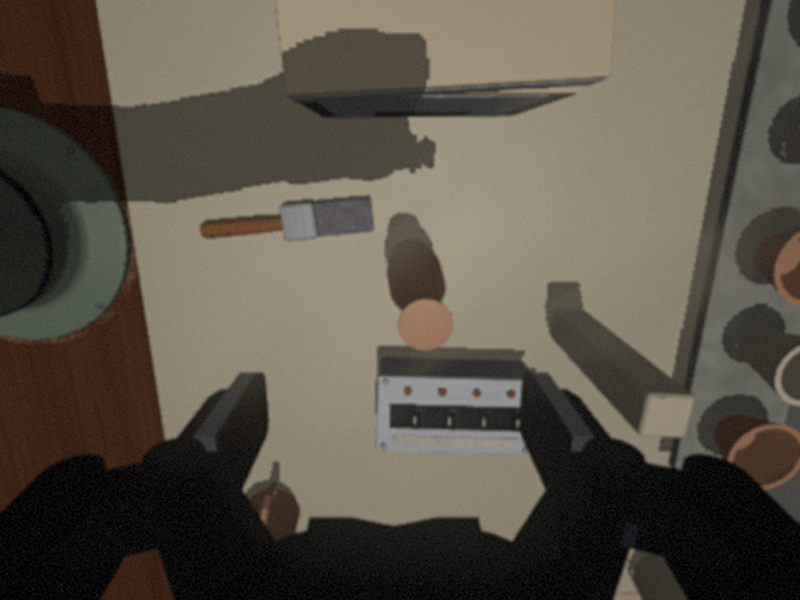

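View pics/atb.png

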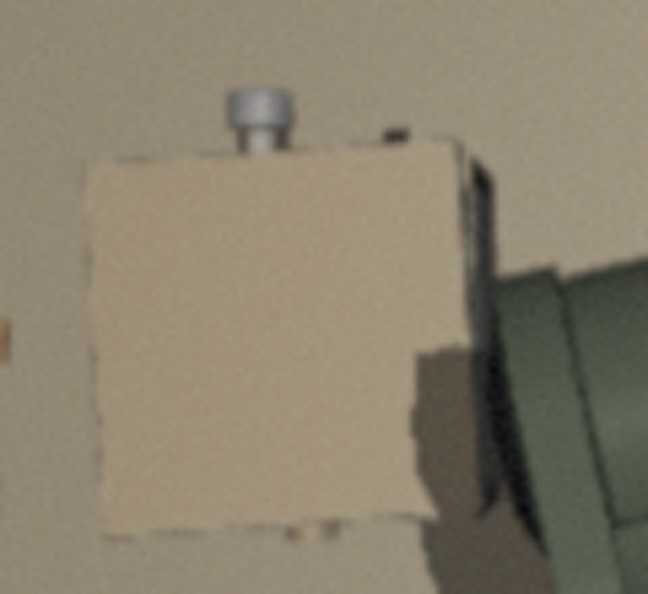

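```bash
python3 -c "
import cv2
g=cv2.imread('pics/aw.png');cv2.imwrite('pics/aw1.png',cv2.resize(g[30:90,170:290],None,fx=6.5,fy=6.5,interpolation=cv2.INTER_CUBIC));cv2.imwrite('pics/aw2.png',cv2.resize(g[30:90,290:410],None,fx=6.5,fy=6.5,interpolation=cv2.INTER_CUBIC))"
```

```text
(no output)
```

View pics/aw1.png

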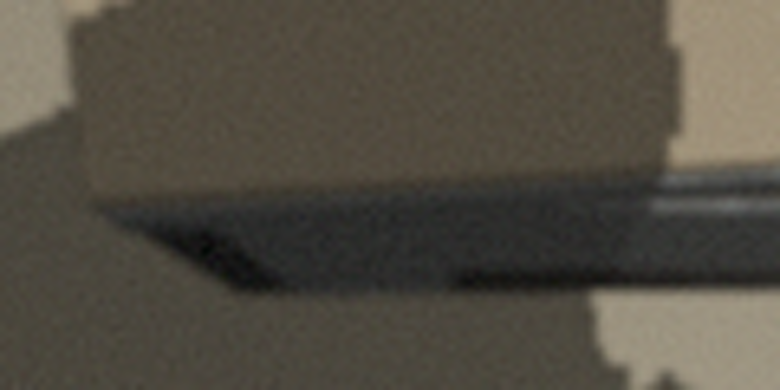

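View pics/aw2.png

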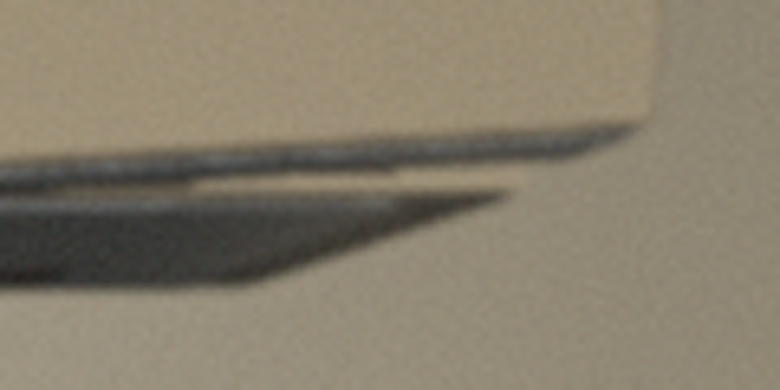

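Run:
```python
from h import *
d=np.load('a.npz'); c=(float(d['f']),float(d['cx']),float(d['cy']),d['t'],d['M']);k=6.5
a=back(c,T((88,195),(170,30),k),.245)[:2];b=back(c,T((640,122),(290,30),k),.245)[:2]
th=np.arctan2(*(b-a)[::-1]);print(a,b,np.linalg.norm(b-a),th,'centre',(a+b)/2+.1*np.array([-np.sin(th),np.cos(th)]))
K1=back(c,T((518,188),(290,30),k),.21);K0=back(c,T((110,208),(170,30),k),.21);Km=back(c,T((0,203),(290,30),k),.21);print('kiln',K1,Km,K0)
# bottom of the wall
print('foot',back(c,T((235,291),(170,30),k),0),back(c,T((245,283),(290,30),k),0))
c=cam('top');Q=np.array([back(c,T(p,(120,155),5.4),.245)[:2] for p in [(457,138),(90,163),(107,535),(425,515)]]);print(Q.round(4).tolist(),'centre',(Q[0]+Q[2])/2)
print(np.arctan2(*(Q[1]-Q[2])[::-1]),np.arctan2(-(Q[1]-Q[0])[0],(Q[1]-Q[0])[1]))
```

```text
[0.38242885 0.11974247] [0.57914537 0.13052741] 0.1970119352828404 0.05476993120251673 centre [0.47531285 0.22498499]
kiln [0.57524507 0.12594343 0.21      ] [0.48951621 0.12328297 0.21      ] [0.37878759 0.12204666 0.21      ]
foot [0.37035245 0.12599525 0.        ] [0.58287509 0.12884564 0.        ]
[[0.5811, 0.1289], [0.5697, 0.3256], [0.3711, 0.3157], [0.3794, 0.147]] centre [0.4761024 0.222322 ]
0.04956644068007956 0.05804468775518925
```

{"api": "jog_arm", "payload": {
  "series": [
    [0.3,0.3,0,0,0,1,80],
    [0.5,0.4,0,0,0,1,80],
    [0.6,0.4,0,0,0,1,80],
    [0.6,0.4,0,0,0,1,80],
    [0.6,0.4,0,0,0,1,80]
  ]
}}

```text
time_s: 12.38
tool_pos: [0.5437, 0.1593, 0.4044]
orientation: [0.861, 0.509, -0.001, -0.0]
ft_force: [1.1, -1.9, 0.3]
width: 0.938
```

{"api": "jog_arm", "payload": {
  "series": [
    [0,0,0,0,0,1,80],
    [0,0,0,0,0,1,80],
    [0,0,0,0,0,1,80],
    [0,0,0,0,0,1,80]
  ]
}}

```text
time_s: 12.72
tool_pos: [0.543, 0.159, 0.4042]
orientation: [0.96, 0.281, -0.001, -0.0]
ft_force: [0.6, 0.1, 0.6]
width: 0.932
```

{"api": "jog_arm", "payload": {
  "series": [
    [0,0,0,0,0,1,80],
    [0,0,0,0,0,1,80],
    [0,0,0,0,0,1,80],
    [0,0,0,0,0,1,80]
  ]
}}

```text
time_s: 13.05
tool_pos: [0.5429, 0.1587, 0.4044]
orientation: [0.999, 0.035, -0.001, -0.0]
ft_force: [0.6, 0.3, 0.5]
width: 0.941
```

```bash
python3 -c "
from h import *
plan((.335,.257,.36),.011)"
```

```text
at [0.5429 0.1587 0.4044] yaw 0.0691 F [0.6 0.3 0.5] t 13.05
shift [-0.802 -0.45   0.179] turn [-0.     0.003  0.116] rows 5.93
```

{"api": "jog_arm", "payload": {
  "series": [
    [-0.68,-0.38,0,0,0,0.116,80],
    [-0.68,-0.38,0,0,0,0.116,80],
    [-0.68,-0.38,0,0,0,0.116,80],
    [-0.68,-0.38,0,0,0,0.116,80],
    [-0.68,-0.38,0,0,0,0.116,80]
  ]
}}

```text
time_s: 13.47
tool_pos: [0.3631, 0.2418, 0.4048]
orientation: [1.0, 0.01, -0.001, 0.0]
ft_force: [0.5, 0.9, 1.0]
width: 0.935
```

```bash
python3 -c "
from h import *
plan((.335,.257,.36),.011)"; python3 look.py b
```

```text
at [0.3631 0.2418 0.4048] yaw 0.0192 F [0.5 0.9 1. ] t 13.47
shift [-0.111 -0.063  0.179] turn [0.001 0.002 0.016] rows 1.39
at [0.3628 0.2426 0.4055] yaw 0.0222 F [1.4 0.6 0. ] t 13.57
shift [0.312 0.737 0.022] turn [ 0.     0.    -3.106] rows 12.94
```

View pics/bwb.png

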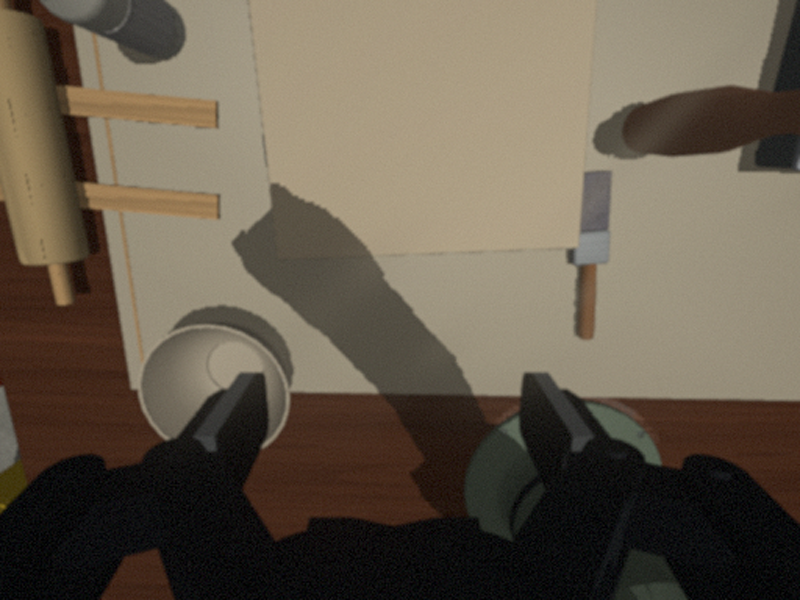

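{"api": "jog_arm", "payload": {
  "series": [
    [-0.1,-0.055,0.05,0,0,0.02,80],
    [-0.115,-0.06,0.2,0,0,0.02,80],
    [-0.115,-0.06,0.35,0,0,0.02,80],
    [-0.115,-0.06,0.5,0,0,0.02,80],
    [-0.115,-0.06,0.65,0,0,0.02,80]
  ]
}}

```text
time_s: 13.98
tool_pos: [0.3371, 0.2545, 0.241]
orientation: [1.0, 0.003, -0.0, -0.0]
ft_force: [2.4, 1.3, -0.5]
width: 0.938
```

```bash
python3 -c "
from h import *
plan((.335,.257,.208),.011)"
```

```text
at [0.3371 0.2545 0.241 ] yaw 0.0069 F [ 2.4  1.3 -0.5] t 13.98
shift [-0.008 -0.01   0.132] turn [-0.     0.002 -0.008] rows 0.84
```

{"api": "jog_arm", "payload": {
  "series": [
    [0,-0.01,0.13,0,0,-0.008,80],
    [0,-0.01,0.13,0,0,-0.008,80],
    [0.04,-0.01,0.13,0,0,-0.008,80],
    [0.07,-0.01,0.13,0,0,-0.008,80],
    [0.09,-0.01,0.13,0,0,-0.008,80]
  ]
}}

```text
time_s: 14.4
tool_pos: [0.362, 0.258, 0.2124]
orientation: [1.0, 0.005, 0.001, -0.001]
ft_force: [-2.8, 1.0, 1.0]
width: 0.938
```

```bash
python3 -c "
from h import *
plan((.371,.257,.208),.011)"
```

```text
at [0.362  0.258  0.2124] yaw 0.0097 F [-2.8  1.   1. ] t 14.4
shift [0.036 0.004 0.018] turn [-0.004 -0.003 -0.003] rows 0.26
```

Just touching (−2.8 N). Continue to x ≈ 0.371.

{"api": "jog_arm", "payload": {
  "series": [
    [0.009,0,0.008,0,0,0,80],
    [0.018,0,0.008,0,0,0,80],
    [0.027,0,0.008,0,0,0,80],
    [0.036,0,0.008,0,0,0,80],
    [0.036,0,0.008,0,0,0,80]
  ]
}}

```text
time_s: 14.82
tool_pos: [0.3695, 0.2577, 0.209]
orientation: [1.0, 0.005, 0.0, -0.0]
ft_force: [-0.4, -0.5, -1.0]
width: 0.935
```

{"api": "jog_arm", "payload": {
  "series": [
    [-0.1,0,0,0,0,0,80],
    [-0.12,0,-0.15,0,0,0,80],
    [-0.12,0,-0.3,0,0,0,80],
    [-0.08,0,-0.45,0,0,0,80],
    [0,0,-0.6,0,0,0,80]
  ]
}}

```text
time_s: 15.23
tool_pos: [0.3676, 0.2576, 0.3607]
orientation: [1.0, 0.006, 0.001, -0.0]
ft_force: [1.3, 0.9, 0.6]
width: 0.936
```

{"api": "jog_arm", "payload": {
  "series": [
    [0,0.13,-0.15,0,0,0,80],
    [0,0.13,-0.2,0,0,0,80],
    [0,0.13,-0.2,0,0,0,80],
    [0,0.13,-0.2,0,0,0,80]
  ]
}}

```text
time_s: 15.57
tool_pos: [0.3694, 0.2249, 0.4087]
orientation: [1.0, 0.005, 0.001, -0.0]
ft_force: [-0.6, 0.9, -0.6]
width: 0.941
```

```bash
python3 look.py c; python3 -c "
import cv2
g=cv2.imread('pics/cw.png');cv2.imwrite('pics/cwc.png',cv2.resize(g[0:190,130:390],None,fx=3,fy=3,interpolation=cv2.INTER_CUBIC))"
```

```text
at [0.3688 0.2252 0.4073] yaw 0.0109 F [-0.3 -0.8 -0.3] t 15.67
shift [0.298 0.664 0.03 ] turn [-0.000e+00  2.000e-03 -3.128e+00] rows 13.03
```

View pics/cwc.png

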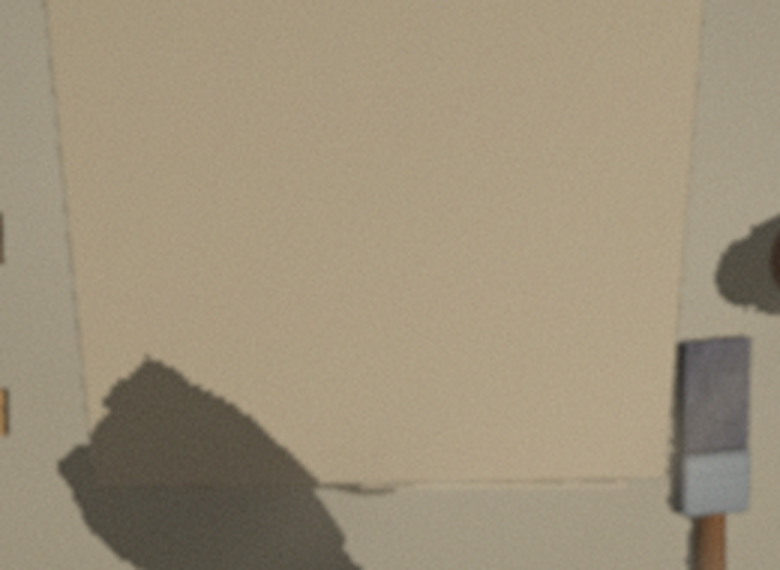

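View pics/ctb.png

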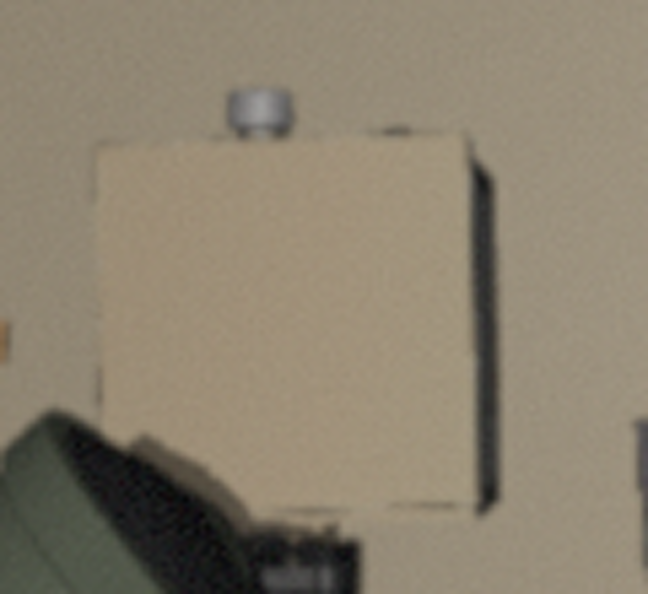

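Run:
```python
from h import *
d=np.load('c.npz'); c=(float(d['f']),float(d['cx']),float(d['cy']),d['t'],d['M']);k=3
a=back(c,T((89,486),(130,0),k),.245)[:2];b=back(c,T((667,478),(130,0),k),.245)[:2]
th=np.arctan2(-(a-b)[0],(a-b)[1]);print(a,b,np.linalg.norm(b-a),th,'centre',(a+b)/2+.1*np.array([np.cos(th),np.sin(th)]))
e=back(c,T((48,0),(130,0),k),.245)[:2];f=back(c,T((703,0),(130,0),k),.245)[:2];print(e,f,np.arctan2(*(e-a)[::-1]),np.arctan2(*(f-b)[::-1]))
print('rim',back(c,T((540,486),(130,0),k),.21))
c=cam('top');Q=np.array([back(c,T(p,(120,155),5.4),.245)[:2] for p in [(468,132),(98,146),(477,505)]]);print(Q.round(4).tolist(),'centre',(Q[1]+Q[2])/2)
print(np.arctan2(*(Q[0]-Q[2])[::-1]),np.arctan2(-(Q[1]-Q[0])[0],(Q[1]-Q[0])[1]))
```

```text
[0.38103777 0.32072964] [0.38576117 0.11864261] 0.20214222569702842 0.02336883462183176 centre [0.48337216 0.2220228 ]
[0.53028866 0.32129185] [0.5320368  0.12316782] 0.0037668082026146065 0.03092630278673768
rim [0.37565977 0.15583138 0.21      ]
[[0.5843, 0.123], [0.5788, 0.3213], [0.3843, 0.1193]] centre [0.48153882 0.22033318]
0.01829733355809532 0.027702443316912136
```

{"api": "jog_arm", "payload": {
  "series": [
    [0.8,0,0.05,0,0,0,80],
    [0.8,0,0.05,0,0,0,80],
    [0.8,0,0.05,0,0,0,80],
    [0.8,0,0.05,0,0,0,80],
    [0.8,0,0.05,0,0,0,80]
  ]
}}

```text
time_s: 16.08
tool_pos: [0.5712, 0.2272, 0.3933]
orientation: [1.0, 0.005, -0.001, 0.001]
ft_force: [-0.9, 0.5, 0.8]
width: 0.935
```

```bash
python3 -c "
from h import *
plan((.635,.215,.395),.01)"
```

```text
at [0.5712 0.2272 0.3933] yaw 0.0107 F [-0.9  0.5  0.8] t 16.08
shift [ 0.255  0.052 -0.007] turn [0.002 0.004 0.001] rows 1.64
```

{"api": "jog_arm", "payload": {
  "series": [
    [0.15,0.05,0,0,0,0,80],
    [0.25,0.05,0.05,0,0,0,80],
    [0.25,0.05,0.2,0,0,0,80],
    [0.25,0.05,0.36,0,0,0,80],
    [0.25,0.05,0.5,0,0,0,80]
  ]
}}

```text
time_s: 16.5
tool_pos: [0.6308, 0.2158, 0.2665]
orientation: [1.0, 0.006, -0.001, 0.0]
ft_force: [-0.1, -0.2, -0.7]
width: 0.936
```

```bash
python3 -c "
from h import *
plan((.6,.215,.208),.01)"
```

```text
at [0.6308 0.2158 0.2665] yaw 0.0114 F [-0.1 -0.2 -0.7] t 16.5
shift [-0.123  0.002  0.234] turn [0.001 0.006 0.003] rows 1.67
```

{"api": "jog_arm", "payload": {
  "series": [
    [0,0,0.14,0,0,0,80],
    [0,0,0.23,0,0,0,80],
    [-0.04,0,0.234,0,0,0,80],
    [-0.09,0,0.234,0,0,0,80],
    [-0.12,0,0.234,0,0,0,80]
  ]
}}

```text
time_s: 16.92
tool_pos: [0.5998, 0.2157, 0.2101]
orientation: [1.0, 0.006, -0.002, 0.0]
ft_force: [-0.1, 0.2, 0.3]
width: 0.932
```

```bash
python3 -c "
from h import *
plan((.586,.215,.208),.01)"
```

```text
at [0.5998 0.2157 0.2101] yaw 0.0119 F [-0.1  0.2  0.3] t 16.92
shift [-0.055  0.002  0.009] turn [0.001 0.006 0.004] rows 0.35
```

{"api": "jog_arm", "payload": {
  "series": [
    [-0.012,0,0.008,0,0,0.004,80],
    [-0.024,0,0.008,0,0,0.004,80],
    [-0.036,0,0.008,0,0,0.004,80],
    [-0.048,0,0.008,0,0,0.004,80],
    [-0.053,0,0.008,0,0,0.004,80]
  ]
}}

```text
time_s: 17.33
tool_pos: [0.5884, 0.215, 0.2101]
orientation: [1.0, 0.004, 0.0, 0.0]
ft_force: [2.1, 0.4, -1.2]
width: 0.935
```

{"api": "jog_arm", "payload": {
  "series": [
    [0,0,0,0,0,0,80],
    [0,0,0,0,0,0,80]
  ]
}}

```text
time_s: 17.5
tool_pos: [0.5884, 0.2151, 0.2102]
orientation: [1.0, 0.004, -0.0, -0.0]
ft_force: [0.3, -0.2, 0.3]
width: 0.934
```

```bash
python3 -c "
from h import *
plan((.586,.215,.208),.01)
s=grab_frame('scene');cv2.imwrite('pics/s9.png',cv2.resize(s[165:285,130:260],None,fx=5,fy=5,interpolation=cv2.INTER_CUBIC))"
```

```text
at [0.5884 0.2151 0.2102] yaw 0.0087 F [ 0.3 -0.2  0.3] t 17.5
shift [-0.01   0.     0.009] turn [-0.     0.    -0.003] rows 0.08
```

View pics/s9.png

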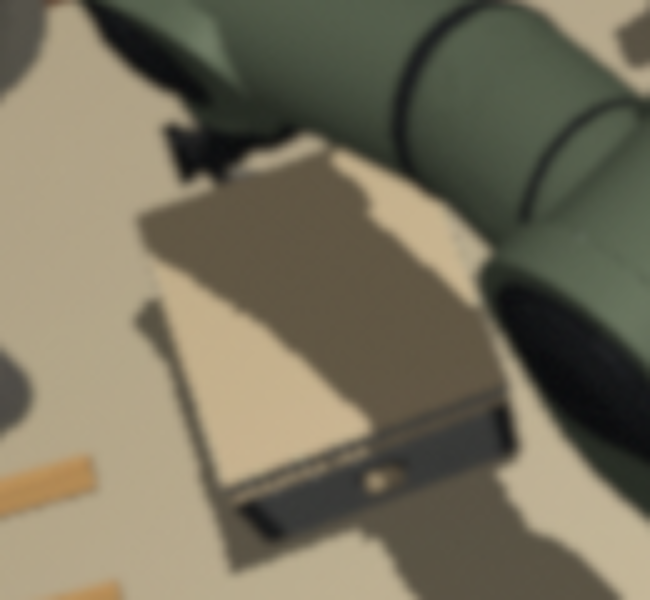

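{"api": "jog_arm", "payload": {
  "series": [
    [-0.004,0,0,0,0,0,80],
    [-0.008,0,0,0,0,0,80],
    [-0.01,0,0,0,0,0,80],
    [-0.01,0,0,0,0,0,80]
  ]
}}

```text
time_s: 17.88
tool_pos: [0.5859, 0.2151, 0.2101]
orientation: [1.0, 0.004, 0.0, -0.0]
ft_force: [2.6, -0.1, -0.8]
width: 0.938
```

{"api": "jog_arm", "payload": {
  "series": [
    [0.1,0,0,0,0,0,80],
    [0.14,0,-0.16,0,0,0,80],
    [0.14,0,-0.32,0,0,0,80],
    [0.14,0,-0.48,0,0,0,80],
    [0.14,0,-0.64,0,0,0,80]
  ]
}}

```text
time_s: 18.3
tool_pos: [0.6203, 0.2153, 0.3719]
orientation: [1.0, 0.004, -0.0, -0.0]
ft_force: [0.5, 0.5, -0.2]
width: 0.935
```

{"api": "jog_arm", "payload": {
  "series": [
    [-0.16,0.02,-0.1,0,0,0,80],
    [-0.32,0,-0.16,0,0,0,80],
    [-0.5,0,-0.16,0,0,0,80],
    [-0.66,0,-0.16,0,0,0,80],
    [-0.82,0,-0.16,0,0,0,80]
  ]
}}

```text
time_s: 18.72
tool_pos: [0.42, 0.2134, 0.41]
orientation: [1.0, 0.004, -0.0, 0.0]
ft_force: [0.1, 1.9, 0.8]
width: 0.936
```

{"api": "jog_arm", "payload": {
  "series": [
    [-0.16,0,0,0,0,0,80],
    [-0.22,0,0,0,0,0,80],
    [-0.22,0,0,0,0,0,80]
  ]
}}

```text
time_s: 18.97
tool_pos: [0.3641, 0.2134, 0.411]
orientation: [1.0, 0.006, 0.001, -0.0]
ft_force: [0.7, 0.3, -0.2]
width: 0.934
```

```bash
python3 look.py d; python3 -c "
import cv2
g=cv2.imread('pics/dw.png');cv2.imwrite('pics/dwc.png',cv2.resize(g[0:190,130:390],None,fx=3,fy=3,interpolation=cv2.INTER_CUBIC))"
```

```text
at [0.3672 0.2131 0.4105] yaw 0.0092 F [0.8 0.3 0.2] t 19.07
shift [0.306 0.615 0.042] turn [ 1.000e-03 -2.000e-03 -3.132e+00] rows 13.05
```

View pics/dwc.png

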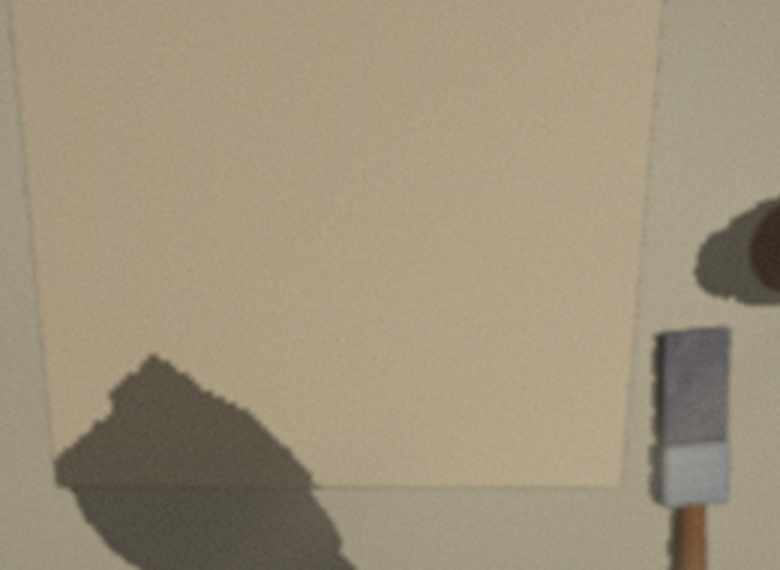

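View pics/dtb.png

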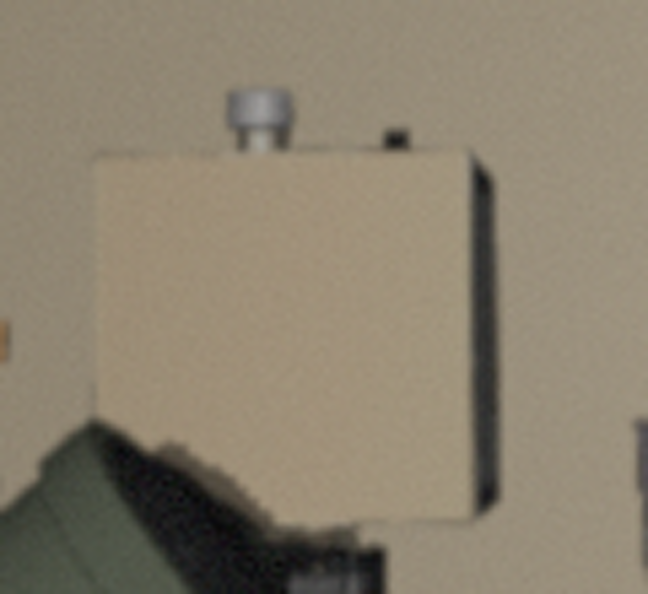

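Run:
```python
from h import *
d=np.load('d.npz'); c=(float(d['f']),float(d['cx']),float(d['cy']),d['t'],d['M']);k=3
a=back(c,T((54,487),(130,0),k),.245)[:2];b=back(c,T((622,486),(130,0),k),.245)[:2]
th=np.arctan2(-(a-b)[0],(a-b)[1]);print(a,b,np.linalg.norm(b-a),th,'centre',(a+b)/2+.1*np.array([np.cos(th),np.sin(th)]))
e=back(c,T((12,0),(130,0),k),.245)[:2];f=back(c,T((662,0),(130,0),k),.245)[:2];print(e,f,np.arctan2(*(e-a)[::-1]),np.arctan2(*(f-b)[::-1]))
c=cam('top');Q=np.array([back(c,T(p,(120,155),5.4),.245)[:2] for p in [(469,150),(95,155),(474,518)]]);print(Q.round(4).tolist(),'centre',(Q[1]+Q[2])/2)
print(np.arctan2(*(Q[0]-Q[2])[::-1]),np.arctan2(-(Q[1]-Q[0])[0],(Q[1]-Q[0])[1]))
print('kiln foot -y',[back(c,T(p,(120,155),5.4),0).round(4) for p in [(492,180),(498,500)]])
```

```text
[0.37459418 0.32209817] [0.37715409 0.12170597] 0.20040855902615579 0.01277382289932565 centre [0.47586598 0.22317942]
[0.52527019 0.32149575] [0.52740437 0.12347526] -0.00399810224412624 0.011775107209536324
[[0.5745, 0.1225], [0.5739, 0.3229], [0.3774, 0.121]] centre [0.47568434 0.22194333]
0.007807007694058805 0.0029268219407125027
kiln foot -y [array([0.5775, 0.128 , 0.    ]), array([0.374 , 0.1255, 0.    ])]
```

{"api": "jog_arm", "payload": {
  "series": [
    [0.08,0.16,0,0,0,0,80],
    [0.16,0.32,0,0,0,0,80],
    [0.2,0.48,0,0,0,0,80],
    [0.24,0.64,0,0,0,0,80],
    [0.24,0.78,0,0,0,0,80]
  ]
}}

```text
time_s: 19.48
tool_pos: [0.4306, 0.016, 0.4094]
orientation: [1.0, 0.004, -0.001, 0.0]
ft_force: [1.1, -0.1, -1.1]
width: 0.937
```

{"api": "jog_arm", "payload": {
  "series": [
    [0,0.08,0,0,0,0,80],
    [0,0.08,0,0,0,0,80]
  ]
}}

```text
time_s: 19.65
tool_pos: [0.4298, -0.0063, 0.4096]
orientation: [1.0, 0.001, -0.001, 0.001]
ft_force: [0.4, -0.5, -0.7]
width: 0.934
```

```bash
python3 look.py e; python3 -c "
from h import *
g=cv2.imread('pics/ew.png');cv2.imwrite('pics/ewc.png',cv2.resize(g[0:200,0:200],None,fx=3,fy=3,interpolation=cv2.INTER_CUBIC))
s=grab_frame('scene');cv2.imwrite('pics/es.png',s);cv2.imwrite('pics/esb.png',cv2.resize(s[190:270,155:245],None,fx=7,fy=7,interpolation=cv2.INTER_CUBIC))"
```

```text
at [ 0.4298 -0.002   0.4097] yaw 0.0067 F [-0.6  0.7  0.4] t 19.75
shift [ 0.063 -0.248  0.039] turn [-2.000e-03  1.000e-03 -3.137e+00] rows 13.07
```

View pics/ewb.png

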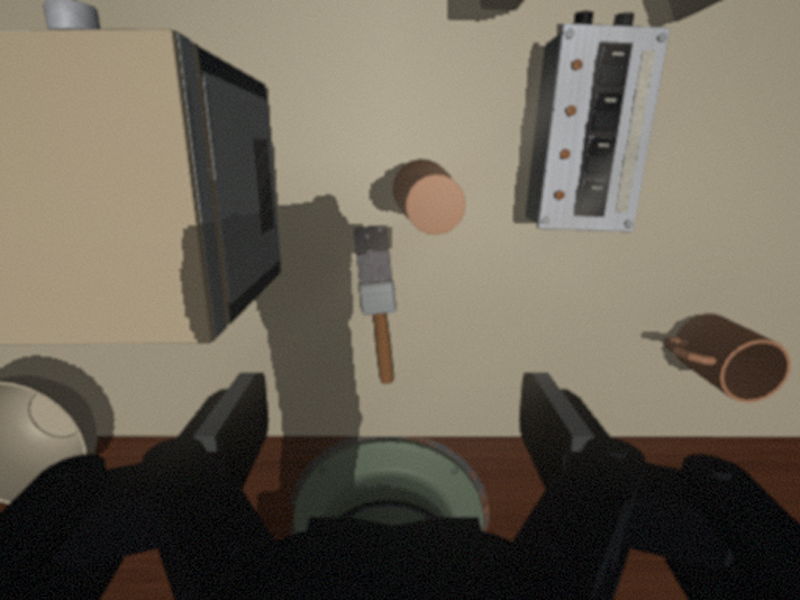

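View pics/ewc.png

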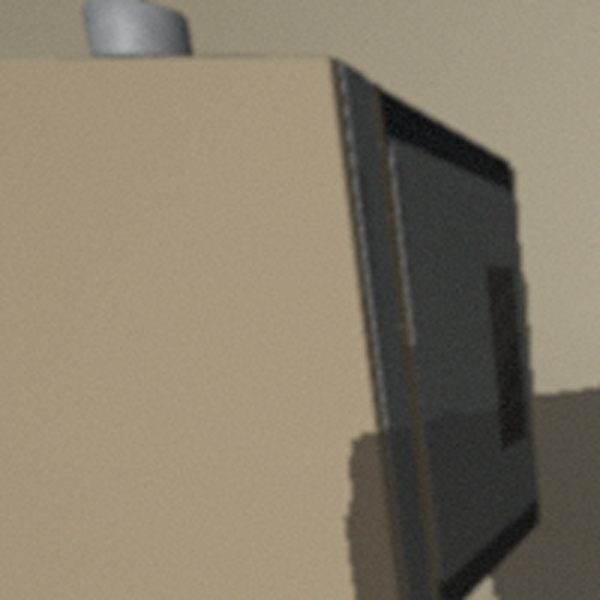

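View pics/esb.png

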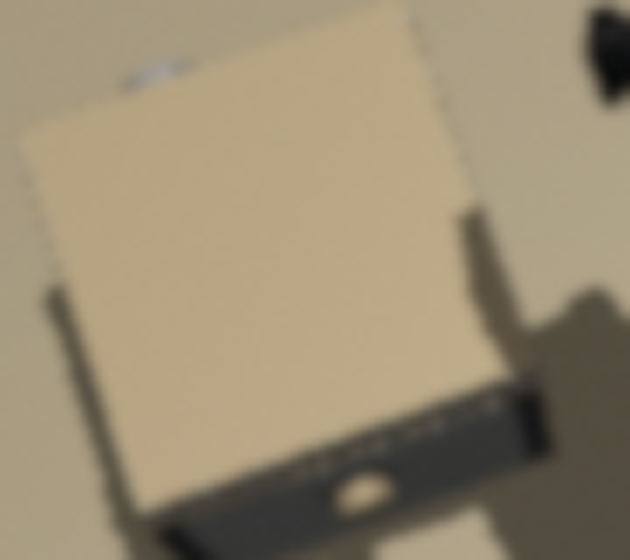

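View pics/etb.png

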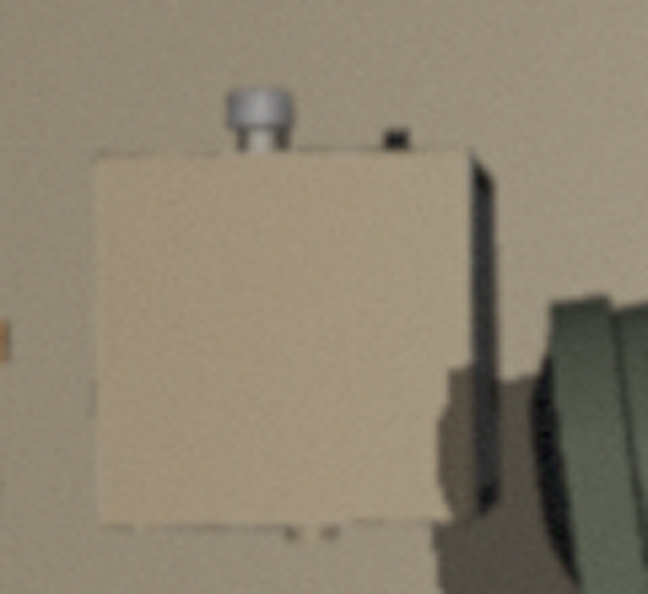

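Run:
```python
from h import *
d=np.load('e.npz'); c=(float(d['f']),float(d['cx']),float(d['cy']),d['t'],d['M']);k=3
B=lambda p,z:back(c,T(p,(0,0),k),z)[:2].round(4)
print('lidtop',B((333,58),.245),B((397,590),.245))
print('rim edge outer(brown right)',B((387,95),.21),B((440,597),.21), B((412,345),.21))
print('band bottom (brown left)',B((378,93),.21),B((432,590),.21),B((405,345),.21))
print('foot',B((512,163),0),B((540,517),0))
for cx,cy,y in [(.475,.2235,.01),(.4757,.2227,.008)]:
  M=np.array([[np.cos(y),-np.sin(y)],[np.sin(y),np.cos(y)]])
  for z in (0,.21,.245):
    P=[np.r_[[cx,cy]+M@q,z] for q in np.array([[.1,-.1],[-.1,-.1]])]
    print(cx,z,((proj(c,P)+.5)*3-.5).round(1).tolist())
c=cam('top');Q=np.array([back(c,T(p,(120,155),5.4),.245)[:2] for p in [(470,150),(96,155),(97,524),(474,518)]]);print(Q.round(4).tolist(),'centre',Q.mean(0))
print('therm y',back(c,T((260,105),(120,155),5.4),.13))
```

```text
lidtop [0.5753 0.1225] [0.4032 0.1225]
rim edge outer(brown right) [0.5721 0.1201] [0.3888 0.1202] [0.488  0.1207]
band bottom (brown left) [0.5727 0.1232] [0.3918 0.1231] [0.488  0.1233]
foot [0.5791 0.1311] [0.3723 0.1293]
0.475 0 [[524.1, 169.0], [550.3, 511.3]]
0.475 0.21 [[373.0, 82.3], [437.5, 626.6]]
0.475 0.245 [[326.3, 55.5], [405.4, 659.4]]
0.4757 0 [[525.7, 168.1], [551.2, 510.5]]
0.4757 0.21 [[375.7, 80.7], [438.8, 625.4]]
0.4757 0.245 [[329.3, 53.7], [406.8, 658.1]]
[[0.5745, 0.122], [0.5739, 0.3224], [0.377, 0.321], [0.3774, 0.121]] centre [0.47572218 0.22158872]
therm y [0.6127705  0.25397145 0.13      ]
```

{"api": "jog_arm", "payload": {
  "series": [
    [0.12,-0.12,0,0,0,0,80],
    [0.24,-0.24,0,0,0,0,80],
    [0.36,-0.36,0,0,0,0,80],
    [0.48,-0.48,0,0,0,0,80],
    [0.58,-0.58,0,0,0,0,80]
  ]
}}

```text
time_s: 20.22
tool_pos: [0.5741, 0.1483, 0.4094]
orientation: [1.0, 0.005, -0.0, -0.0]
ft_force: [-0.1, -0.5, 0.7]
width: 0.933
```

{"api": "jog_arm", "payload": {
  "series": [
    [0.12,-0.12,0,0,0,0,80],
    [0.2,-0.26,0,0,0,0,80],
    [0.2,-0.3,0,0,0,0,80],
    [0.2,-0.3,0,0,0,0,80]
  ]
}}

```text
time_s: 20.55
tool_pos: [0.6218, 0.2257, 0.4078]
orientation: [1.0, 0.007, -0.002, -0.001]
ft_force: [-0.8, -0.6, 0.2]
width: 0.94
```

```bash
python3 look.py f
```

```text
at [0.622  0.2215 0.4093] yaw 0.0107 F [-0.2 -1.3  0.1] t 20.65
shift [-0.715  0.639  0.038] turn [-2.000e-03  2.000e-03 -3.129e+00] rows 13.04
```

View pics/fwb.png

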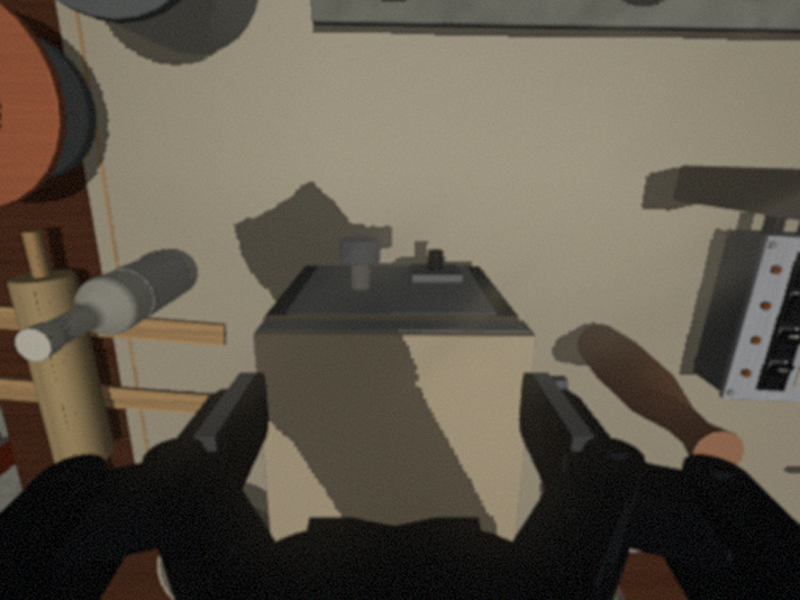

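Back wall and lid are both visible from behind. Now the +y side view.

{"api": "jog_arm", "payload": {
  "series": [
    [-0.12,-0.12,0,0,0,-0.4,80],
    [-0.24,-0.24,0,0,0,-0.5,80],
    [-0.36,-0.36,0,0,0,-0.5,80],
    [-0.48,-0.48,0,0,0,-0.5,80],
    [-0.6,-0.6,0,0,0,-0.5,80]
  ]
}}

```text
time_s: 21.07
tool_pos: [0.4722, 0.3664, 0.4108]
orientation: [0.992, 0.128, 0.001, -0.0]
ft_force: [1.4, 1.4, -0.4]
width: 0.938
```

{"api": "jog_arm", "payload": {
  "series": [
    [-0.15,-0.1,0,0,0,0,80],
    [-0.15,-0.16,0,0,0,0,80],
    [-0.15,-0.16,0,0,0,0,80]
  ]
}}

```text
time_s: 21.32
tool_pos: [0.4239, 0.3979, 0.4112]
orientation: [0.991, 0.131, 0.0, -0.001]
ft_force: [0.5, 0.0, 0.1]
width: 0.934
```

```bash
python3 look.py g;python3 -c "
from h import *
g=cv2.imread('pics/fw.png');cv2.imwrite('pics/fwc.png',cv2.resize(g[160:225,155:350],None,fx=4,fy=8,interpolation=cv2.INTER_CUBIC))
s=grab_frame('scene');cv2.imwrite('pics/gs.png',s);cv2.imwrite('pics/gsb.png',cv2.resize(s[190:275,155:245],None,fx=7,fy=7,interpolation=cv2.INTER_CUBIC))"
```

```text
at [0.4271 0.395  0.4106] yaw 0.259 F [ 0.5 -1.  -1. ] t 21.42
shift [-0.274  1.314  0.042] turn [ 2.000e-03 -2.000e-03 -2.632e+00] rows 10.97
```

View pics/gwb.png

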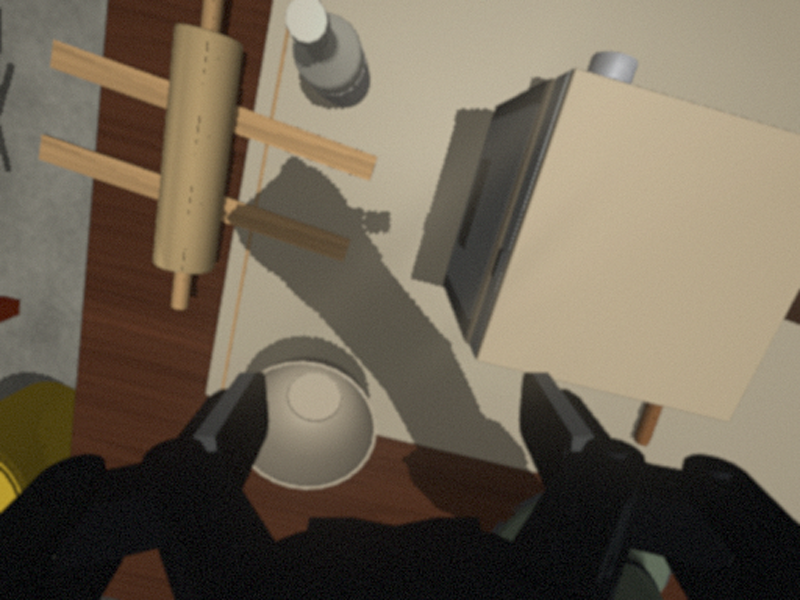

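View pics/fwc.png

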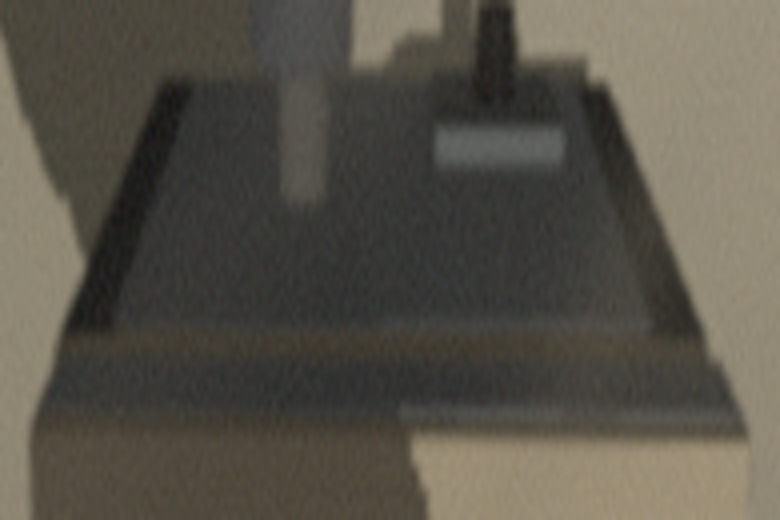

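View pics/gsb.png

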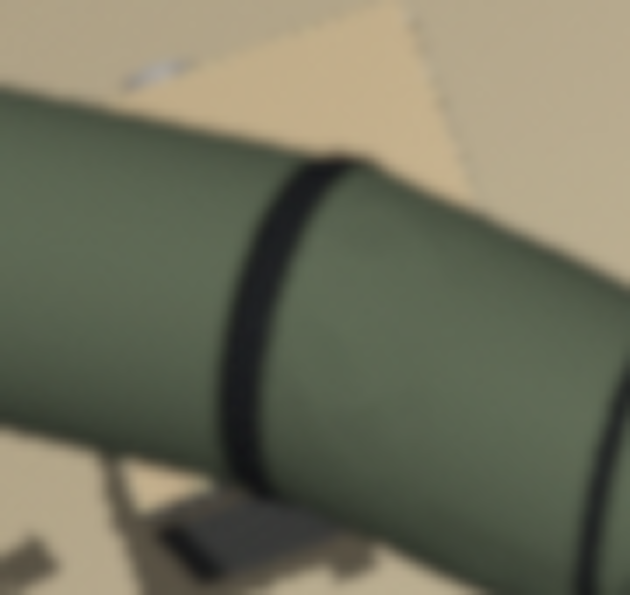

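```bash
python3 -c "
import cv2
g=cv2.imread('pics/gw.png');cv2.imwrite('pics/gwc.png',cv2.resize(g[40:235,275:395],None,fx=5,fy=3.05,interpolation=cv2.INTER_CUBIC))
g=cv2.imread('pics/ew.png');cv2.imwrite('pics/ewd.png',cv2.resize(g[15:225,90:190],None,fx=6,fy=2.85,interpolation=cv2.INTER_CUBIC))"
```

```text
(no output)
```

View pics/gwc.png

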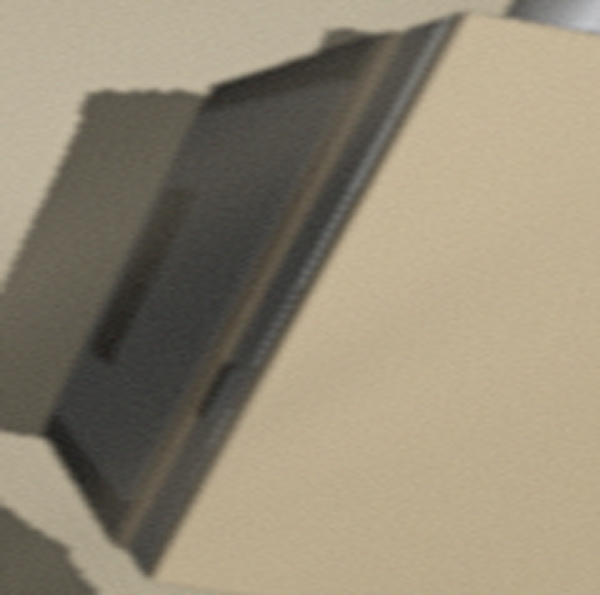

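View pics/ewd.png

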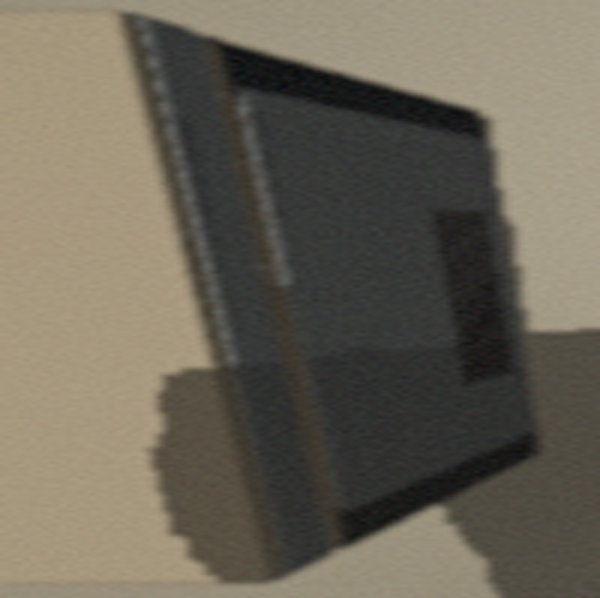

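```bash
cat > fit.py <<'E'
from h import *
from scipy.optimize import least_squares
def ld(n):
    d=np.load(n+'.npz'); return (float(d['f']),float(d['cx']),float(d['cy']),d['t'],d['M'])
C={'c0':None}
# name: cam, scale, offset, points: (u,v,body,sx,sy)  body L=lid top(.245), K=rim .21, F=foot 0
V=[('e',ld('e'),(6,2.85),(90,15),[(128,12,'L',1,-1),(274,583,'L',-1,-1),(487,113,'F',1,-1),(541,452,'F',-1,-1)]),
('f',ld('f'),(4,8),(155,160),[(32,434,'L',1,1),(748,438,'L',1,-1),(166,80,'F',1,1),(604,80,'F',1,-1)]),
('g',ld('g'),(5,3.05),(275,40),[(463,12,'L',1,1),(152,577,'L',-1,1),(210,87,'F',1,1),(47,431,'F',-1,1)]),
('t',cam('top'),(5.4,5.4),(120,155),[(470,150,'L',1,-1),(96,155,'L',1,1),(97,524,'L',-1,1),(474,518,'L',-1,-1),(494,178,'F',1,-1),(498,498,'F',-1,-1)]),
('w3',ld('w3'),(6.5,6.5),(130,95),[(124,426,'K',-1,1),(432+780,418,'K',-1,-1)]),
]
Z={'L':.245,'K':.21,'F':0}
def model(p,b,sx,sy):
    x,y,t=p[3:6] if b=='L' else p[0:3]
    c,s=np.cos(t),np.sin(t); return np.array([x+.1*(c*sx-s*sy),y+.1*(s*sx+c*sy),Z[b]])
def res(p):
    r=[]
    for i,(n,c,k,o,pts) in enumerate(V):
        q=p[6+6*i:12+6*i]; cc=(c[0],c[1],c[2],c[3]+q[:3],R.from_rotvec(q[3:]).as_matrix()@c[4])
        for u,v,b,sx,sy in pts:
            m=np.array([(u+.5)/k[0]-.5+o[0],(v+.5)/k[1]-.5+o[1]])
            r+=list((proj(cc,model(p,b,sx,sy))[0]-m)/.6)
        r+=list(q[:3]/.002)+list(q[3:]/.004)
    return np.array(r)
p0=np.r_[.475,.223,.01,.475,.223,.01,np.zeros(6*len(V))]
s=least_squares(res,p0); J=np.linalg.inv(s.jac.T@s.jac); D=np.zeros((3,len(p0)));D[:,:3]=-np.eye(3);D[:,3:6]=np.eye(3)
print('kiln',s.x[:3].round(4),'lid',s.x[3:6].round(4),'diff',(s.x[3:6]-s.x[:3]).round(4),'sd',np.sqrt(np.diag(D@J@D.T)).round(4),'cost',s.cost)
r=res(s.x);i=0
for n,c,k,o,pts in V:
    print(n,(r[i:i+2*len(pts)]*.6).round(1).tolist()); i+=2*len(pts)+6
E
python3 fit.py
```

```text
kiln [0.4736 0.2245 0.0126] lid [0.4753 0.2219 0.0073] diff [ 0.0017 -0.0026 -0.0053] sd [0.0006 0.0007 0.0036] cost 82.89623588287459
e [-1.1, -0.5, -0.3, 0.4, 1.1, 2.5, 1.1, -2.5]
f [-0.5, 0.4, 0.9, 0.9, 1.9, -1.0, -2.4, -0.9]
g [1.1, -0.5, 0.2, 1.0, -1.6, 2.2, -0.6, -2.9]
t [-0.3, -0.8, -0.1, -0.5, -0.1, 0.5, -0.2, 0.2, 0.2, 0.8, 0.6, -0.2]
w3 [0.3, 0.1, -0.4, -0.1]
```

```bash
sed -i "s/c,s=np.cos(t),np.sin(t); return np.array(\[x+.1\*(c\*sx-s\*sy),y+.1\*(s\*sx+c\*sy),Z\[b\]\])/h=p[-1] if b=='F' else .1; c,s=np.cos(t),np.sin(t); return np.array([x+h*(c*sx-s*sy),y+h*(s*sx+c*sy),Z[b]])/; s/np.zeros(6\*len(V))\]/np.zeros(6*len(V)),.1]/" fit.py; sed -i "s/^r=res/print('half',s.x[-1])\nr=res/" fit.py; python3 fit.py
```

```text
kiln [0.473  0.2248 0.0127] lid [0.4754 0.222  0.0075] diff [ 0.0024 -0.0028 -0.0052] sd [0.0007 0.0007 0.0036] cost 70.13811680173212
half 0.10191520087607285
e [-1.3, -0.3, -0.5, 0.1, 1.4, 1.6, 1.5, -1.4]
f [-0.3, 0.5, 0.7, 1.0, 0.9, -1.2, -1.5, -1.1]
g [1.4, -0.2, 0.6, 0.7, -1.8, 1.3, -1.3, -1.9]
t [-0.5, -0.8, -0.3, -0.6, -0.3, 0.5, -0.3, 0.1, 0.5, 0.4, 0.9, 0.5]
w3 [0.3, 0.1, -0.4, -0.1]
```

```bash
sed -i "s/Z\[b\]\])/(p[-2] if b=='F' else Z[b])])/; s/np.zeros(6\*len(V)),.1\]/np.zeros(6*len(V)),0.,.1]/; s/s.x\[-1\])/s.x[-2:])/" fit.py; python3 fit.py
```

```text
kiln [0.4742 0.2239 0.012 ] lid [0.4748 0.2221 0.007 ] diff [ 0.0006 -0.0018 -0.005 ] sd [0.0006 0.0006 0.0035] cost 7.101471818318105
half [0.02440307 0.10001352]
e [-0.2, -0.1, 0.3, 0.2, -0.2, -0.0, 0.2, -0.0]
f [-0.3, -0.3, 0.4, 0.2, -0.1, 0.0, 0.1, 0.1]
g [0.2, -0.3, -0.3, 0.6, 0.2, 0.1, -0.2, -0.4]
t [-0.2, -0.6, -0.0, -0.4, -0.1, 0.6, -0.1, 0.3, 0.1, 0.1, 0.4, -0.0]
w3 [0.3, 0.1, -0.3, -0.1]
```

```bash
python3 -c "
from h import *
plan((.472,.055,.38),1.581)"
```

```text
at [0.4278 0.3945 0.4104] yaw 0.2576 F [ 0.9 -0.1 -0.1] t 21.47
shift [-0.175  1.358  0.122] turn [ 2.000e-03 -1.000e-03 -2.647e+00] rows 11.03
```

{"api": "jog_arm", "payload": {
  "series": [
    [-0.1,0.76,0,0,0,-1,80],
    [-0.1,0.76,0,0,0,-1,80],
    [-0.1,0.76,0,0,0,-1,80],
    [-0.1,0.76,0,0,0,-1,80],
    [-0.1,0.76,0,0,0,-1,80]
  ]
}}

```text
time_s: 21.88
tool_pos: [0.4519, 0.2034, 0.4101]
orientation: [0.928, 0.373, 0.0, -0.0]
ft_force: [1.0, 0.3, 0.0]
width: 0.937
```

```bash
python3 -c "
from h import *
plan((.472,.055,.38),1.581)"
```

```text
at [0.4519 0.2034 0.4101] yaw 0.7638 F [1.  0.3 0. ] t 21.88
shift [-0.352  0.484  0.12 ] turn [ 0.000e+00 -1.000e-03 -1.634e+00] rows 6.81
```

{"api": "jog_arm", "payload": {
  "series": [
    [-0.352,0.484,0,0,0,-1,80],
    [-0.352,0.484,0,0,0,-1,80],
    [-0.352,0.484,0,0,0,-1,80],
    [-0.352,0.484,0,0,0,-1,80],
    [-0.352,0.484,0,0,0,-1,80]
  ]
}}

```text
time_s: 22.3
tool_pos: [0.4713, 0.0515, 0.4102]
orientation: [0.809, 0.588, -0.0, 0.001]
ft_force: [-0.2, -0.5, -0.3]
width: 0.94
```

{"api": "jog_arm", "payload": {
  "series": [
    [0,0,0,0,0,-0.63,80],
    [0,0,0,0,0,-0.63,80],
    [0,0,0.1,0,0,-0.63,80],
    [0,0,0.25,0,0,-0.63,80],
    [0,0,0.4,0,0,-0.63,80]
  ]
}}

```text
time_s: 22.72
tool_pos: [0.4713, 0.0559, 0.3095]
orientation: [0.707, 0.707, 0.001, 0.001]
ft_force: [1.9, 0.2, -0.7]
width: 0.936
```

```bash
python3 -c "
from h import *
plan((.472,.055,.208),1.581)"
```

```text
at [0.4713 0.0559 0.3095] yaw 1.5716 F [ 1.9  0.2 -0.7] t 22.72
shift [-0.004  0.002  0.406] turn [ 0.005 -0.    -0.019] rows 2.57
```

{"api": "jog_arm", "payload": {
  "series": [
    [0,0,0.15,0,0,-0.019,80],
    [0,0,0.3,0,0,-0.019,80],
    [0,0,0.4,0,0,-0.019,80],
    [0.08,0,0.4,0,0,-0.019,80],
    [0.16,0,0.4,0,0,-0.019,80]
  ]
}}

```text
time_s: 23.13
tool_pos: [0.4704, 0.0955, 0.2086]
orientation: [0.704, 0.71, -0.001, -0.001]
ft_force: [0.6, 0.4, 0.9]
width: 0.938
```

{"api": "jog_arm", "payload": {
  "series": [
    [0.02,0,0,0,0,0,80],
    [0.02,0,0,0,0,0,80]
  ]
}}

```text
time_s: 23.3
tool_pos: [0.471, 0.1026, 0.2101]
orientation: [0.703, 0.712, 0.0, 0.0]
ft_force: [0.3, 0.2, 0.3]
width: 0.938
```

```bash
python3 -c "
from h import *
plan((.472,.1128,.209),1.581)"
```

```text
at [0.471  0.1026 0.2101] yaw 1.5836 F [0.3 0.2 0.3] t 23.3
shift [0.041 0.005 0.004] turn [ 0.    -0.     0.005] rows 0.26
```

{"api": "jog_arm", "payload": {
  "series": [
    [0.012,0,0,0,0,0,80],
    [0.022,0,0,0,0,0,80],
    [0.028,0,0,0,0,0,80],
    [0.034,0,0,0,0,0,80],
    [0.034,0,0,0,0,0,80]
  ]
}}

```text
time_s: 23.72
tool_pos: [0.4707, 0.1109, 0.2102]
orientation: [0.703, 0.711, 0.0, 0.0]
ft_force: [0.4, 0.2, 0.9]
width: 0.936
```

```bash
python3 -c "
from h import *
plan((.472,.1128,.209),1.581)"
```

```text
at [0.4707 0.1109 0.2102] yaw 1.583 F [0.4 0.2 0.9] t 23.72
shift [0.008 0.005 0.005] turn [ 0.    -0.     0.004] rows 0.07
```

{"api": "jog_arm", "payload": {
  "series": [
    [0.003,0,0,0,0,0,80],
    [0.006,0,0,0,0,0,80],
    [0.008,0,0,0,0,0,80],
    [0.008,0,0,0,0,0,80]
  ]
}}

```text
time_s: 24.05
tool_pos: [0.4707, 0.1129, 0.2101]
orientation: [0.703, 0.711, -0.0, 0.0]
ft_force: [0.1, -0.3, 1.0]
width: 0.934
```

```bash
python3 -c "
from h import *
plan((.472,.1128,.209),1.581)"
```

```text
at [0.4707 0.1129 0.2101] yaw 1.5831 F [ 0.1 -0.3  1. ] t 24.05
shift [-0.     0.005  0.004] turn [-0.     0.     0.004] rows 0.04
```

{"api": "jog_arm", "payload": {
  "series": [
    [0.002,0,0,0,0,0,80],
    [0.004,0,0,0,0,0,80],
    [0.004,0,0,0,0,0,80]
  ]
}}

```text
time_s: 24.3
tool_pos: [0.4707, 0.1137, 0.2101]
orientation: [0.703, 0.711, -0.0, 0.0]
ft_force: [1.5, -3.7, 1.0]
width: 0.935
```

```bash
python3 -c "
from h import *
plan((.472,.1128,.209),1.581);print(sense()['wrist_torque'])
g=grab_frame('top');cv2.imwrite('pics/ht.png',cv2.resize(g[150:260,110:240],None,fx=5.4,fy=5.4,interpolation=cv2.INTER_CUBIC))
g=grab_frame('scene');cv2.imwrite('pics/hs.png',cv2.resize(g[165:285,130:260],None,fx=5,fy=5,interpolation=cv2.INTER_CUBIC))"
```

```text
at [0.4707 0.1137 0.2101] yaw 1.5829 F [ 1.5 -3.7  1. ] t 24.3
shift [-0.004  0.005  0.004] turn [0.    0.001 0.004] rows 0.05
[-0.75421309 -0.18295296 -0.12472739]
```

View pics/ht.png

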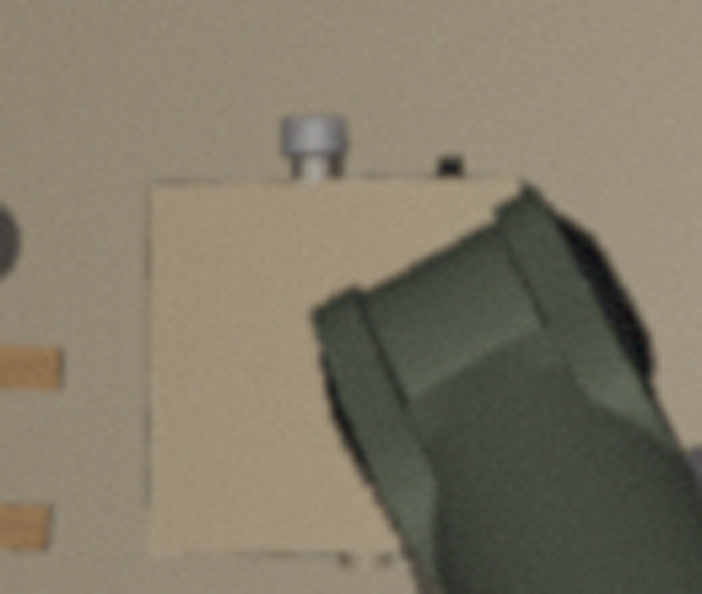

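{"api": "jog_arm", "payload": {
  "series": [
    [0.002,0,0,0,0,0,80],
    [0.004,0,0,0,0,0,80],
    [0.005,0,0,0,0,0,80],
    [0.005,0,0,0,0,0,80]
  ]
}}

```text
time_s: 24.73
tool_pos: [0.4706, 0.1153, 0.2101]
orientation: [0.703, 0.712, 0.0, -0.0]
ft_force: [0.4, -3.8, 1.2]
width: 0.94
```

{"api": "jog_arm", "payload": {
  "series": [
    [-0.08,0,0,0,0,0,80],
    [-0.2,0,-0.06,0,0,0,80],
    [-0.3,0,-0.2,0,0,0,80],
    [-0.4,0,-0.36,0,0,0,80],
    [-0.42,0,-0.52,0,0,0,80]
  ]
}}

```text
time_s: 25.15
tool_pos: [0.471, 0.0086, 0.336]
orientation: [0.703, 0.711, -0.001, -0.001]
ft_force: [2.0, -0.6, -0.1]
width: 0.939
```

{"api": "jog_arm", "payload": {
  "series": [
    [0.05,0,-0.16,0,0,0,80],
    [0.15,0,-0.28,0,0,0,80],
    [0.15,0,-0.28,0,0,0,80],
    [0.15,0,-0.28,0,0,0,80]
  ]
}}

```text
time_s: 25.48
tool_pos: [0.4717, 0.0503, 0.4064]
orientation: [0.702, 0.712, 0.001, 0.001]
ft_force: [0.6, 0.1, -1.8]
width: 0.938
```

```bash
python3 look.py i;  python3 -c "
from h import *
s=grab_frame('scene');cv2.imwrite('pics/is.png',s);cv2.imwrite('pics/isb.png',cv2.resize(s[190:275,155:245],None,fx=7,fy=7,interpolation=cv2.INTER_CUBIC))"
```

```text
at [0.4711 0.0485 0.4044] yaw 1.5837 F [-0.4 -0.2 -0.4] t 25.58
shift [ 0.047 -0.104  0.018] turn [-0.002  0.     0.017] rows 0.73
```

View pics/iwb.png

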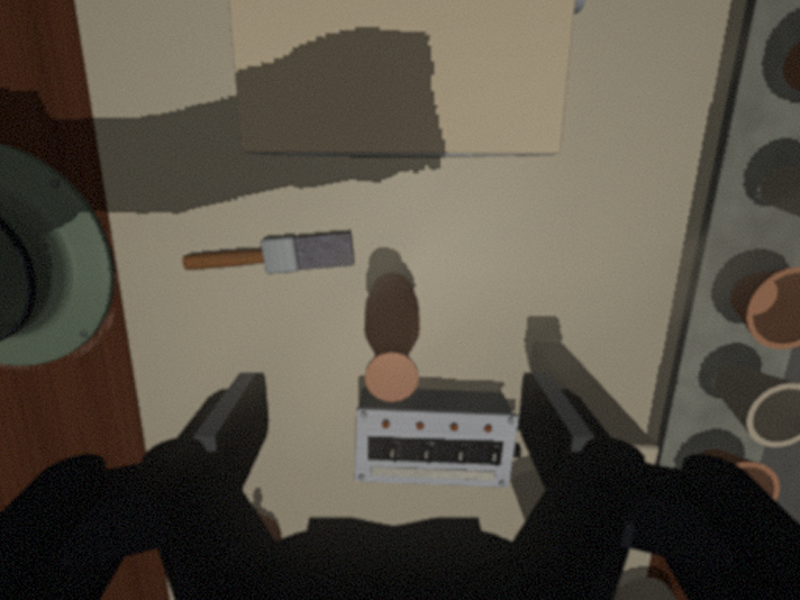

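View pics/itb.png

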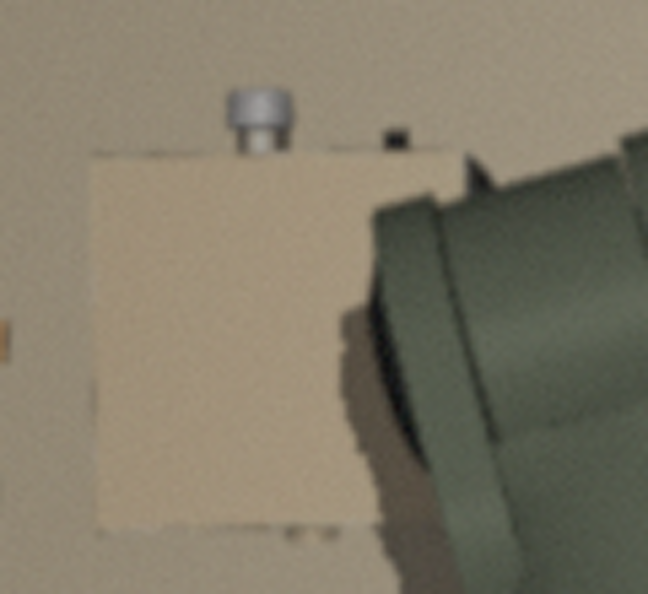

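View pics/isb.png

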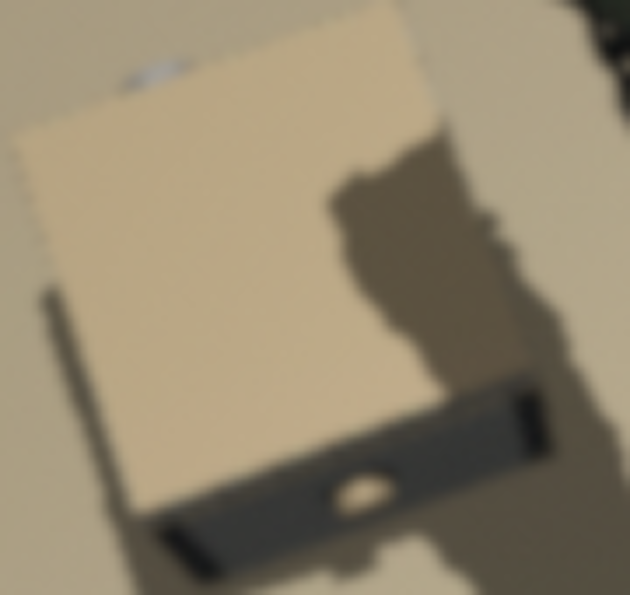

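{"api": "jog_arm", "payload": {
  "series": [
    [-0.15,0,0,0,0,0,80],
    [-0.22,0,0,0,0,0,80],
    [-0.22,0,0,0,0,0,80],
    [-0.22,0,0,0,0,0,80]
  ]
}}

```text
time_s: 25.97
tool_pos: [0.4718, -0.0074, 0.4042]
orientation: [0.703, 0.711, -0.001, -0.001]
ft_force: [1.2, -0.1, 0.6]
width: 0.936
```

```bash
python3 look.py j
```

```text
at [ 0.4719 -0.006   0.4046] yaw 1.5835 F [-0.   0.7  0. ] t 26.07
shift [ 0.265 -0.104  0.018] turn [-0.002 -0.001  0.017] rows 1.81
```

{"api": "jog_arm", "payload": {
  "series": [
    [0.16,0,0,0,0,0,80],
    [0.32,0,0,0,0,0,80],
    [0.48,0,0,0,0,0,80],
    [0.64,0,0,0,0,0,80],
    [0.8,0,0,0,0,0,80]
  ]
}}

```text
time_s: 26.48
tool_pos: [0.4688, 0.1963, 0.4051]
orientation: [0.702, 0.712, 0.0, -0.0]
ft_force: [1.2, -0.9, 0.6]
width: 0.938
```

{"api": "jog_arm", "payload": {
  "series": [
    [0.16,0,0,0,0,0,80],
    [0.32,0,0,0,0,0,80],
    [0.48,0,0,0,0,0,80],
    [0.52,0,0,0,0,0,80],
    [0.52,0,0,0,0,0,80]
  ]
}}

```text
time_s: 26.9
tool_pos: [0.4662, 0.3278, 0.4041]
orientation: [0.701, 0.714, -0.0, -0.001]
ft_force: [-0.7, -0.4, 0.4]
width: 0.937
```

```bash
python3 look.py k; python3 -c "
import cv2
for n in 'jk':
  g=cv2.imread(f'pics/{n}w.png'); print(g.shape)"
```

```text
at [0.4675 0.3241 0.4046] yaw 1.5848 F [ 0.6 -0.3  0.2] t 27.0
shift [-1.055 -0.105  0.019] turn [-0.002  0.001  0.02 ] rows 6.71
(384, 512, 3)
(384, 512, 3)
```

View pics/jwb.png

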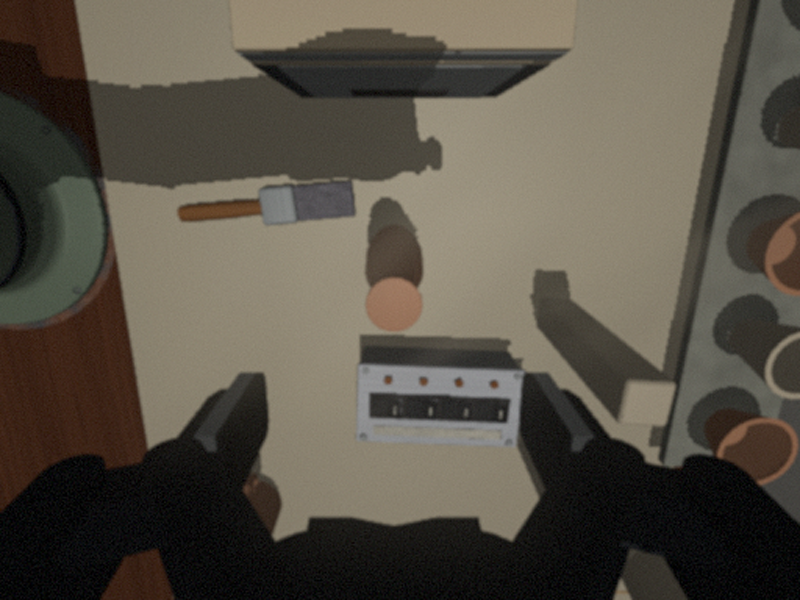

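View pics/kwb.png

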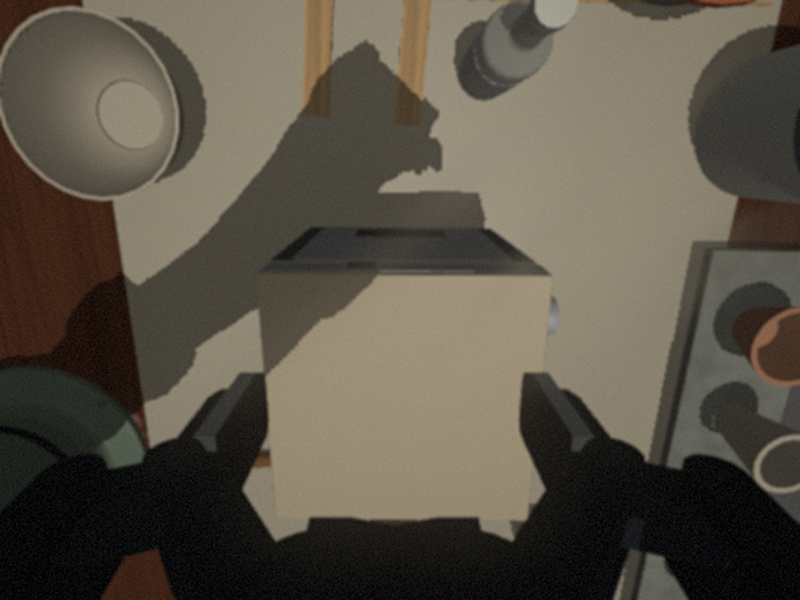

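View pics/ktb.png

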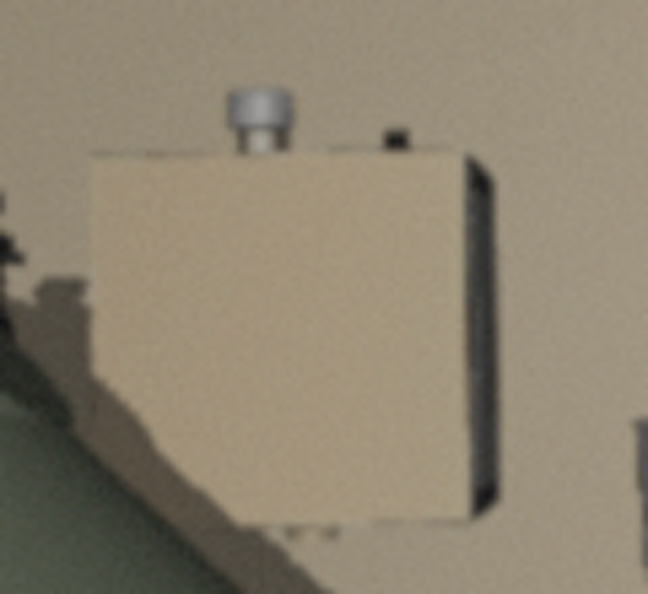

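```bash
python3 -c "
import cv2
g=cv2.imread('pics/jw.png');cv2.imwrite('pics/jwc.png',cv2.resize(g[20:75,140:375],None,fx=3.4,fy=8,interpolation=cv2.INTER_CUBIC))
g=cv2.imread('pics/kw.png');cv2.imwrite('pics/kwc.png',cv2.resize(g[135:190,155:365],None,fx=3.8,fy=8,interpolation=cv2.INTER_CUBIC))"
```

```text
(no output)
```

View pics/jwc.png

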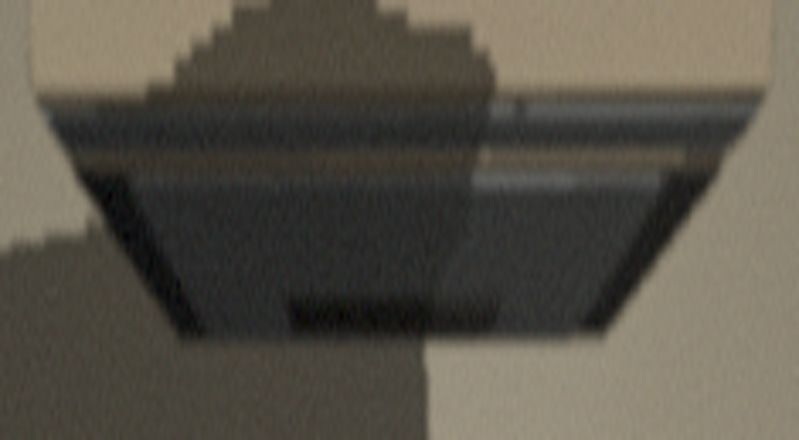

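View pics/kwc.png

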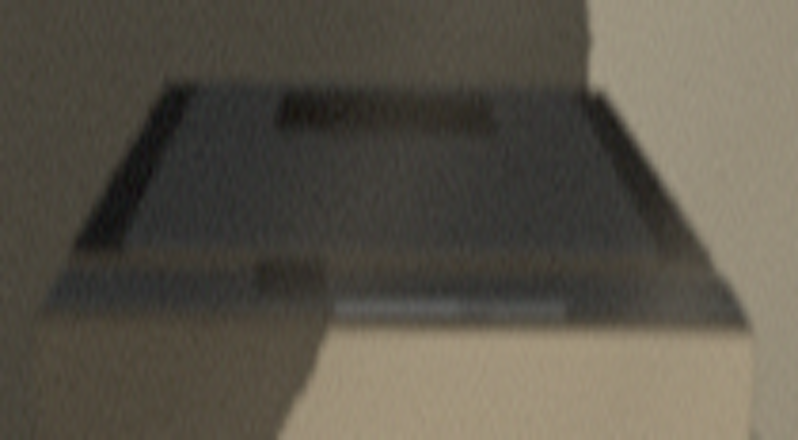

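```bash
cat > fit2.py <<'E'
src=open('fit.py').read()
src=src.replace("]\nZ=","('j',ld('j'),(3.4,8),(140,20),[(36,97,'M',-1,-1),(770,93,'M',1,-1),(182,337,'F',-1,-1),(603,337,'F',1,-1)]),\n('k',ld('k'),(3.8,8),(155,135),[(38,320,'M',-1,1),(750,330,'M',1,1),(167,85,'F',-1,1),(603,93,'F',1,1)]),\n('t2',cam('top'),(5.4,5.4),(120,155),[(466,150,'M',1,-1),(91,154,'M',1,1),(96,526,'M',-1,1),(474,518,'M',-1,-1),(494,178,'F',1,-1),(498,498,'F',-1,-1)]),\n]\nZ=")
src=src.replace("x,y,t=p[3:6] if b=='L' else p[0:3]","x,y,t=p[3:6] if b=='L' else p[-5:-2] if b=='M' else p[0:3]").replace("'L':.245","'L':.245,'M':.245").replace("0.,.1]","[.475,.223,.01],0.,.1]")
src=src.replace("p0=np.r_","p0=np.r_").replace("print('half'","print('NEW',s.x[-5:-2].round(4),'diff',(s.x[-5:-2]-s.x[:3]).round(4));print('half'")
exec(src)
E
python3 fit2.py
```

```text
kiln [0.4745 0.2241 0.0109] lid [0.475  0.2223 0.0066] diff [ 0.0005 -0.0018 -0.0043] sd [0.0006 0.0006 0.0032] cost 15.184241697821745
NEW [0.4749 0.2241 0.0125] diff [0.0004 0.     0.0016]
half [0.02634922 0.10019054]
e [-0.1, -0.0, 0.3, 0.1, -0.3, -0.3, 0.1, 0.3]
f [-0.3, -0.3, 0.4, 0.1, -0.4, 0.0, 0.4, 0.2]
g [0.1, -0.2, -0.3, 0.5, 0.4, -0.2, -0.3, -0.1]
t [-0.2, -0.6, -0.0, -0.4, -0.1, 0.6, -0.1, 0.3, 0.1, 0.0, 0.3, 0.1]
w3 [0.3, -0.0, -0.3, -0.0]
j [-0.4, 0.1, 0.3, 0.1, 0.4, -0.0, -0.3, -0.1]
k [-0.6, 0.1, 0.7, 0.1, 0.5, -0.1, -0.7, -0.2]
t2 [-0.2, -0.8, 0.2, 0.0, -0.2, 0.5, -0.4, 0.2, 0.2, 0.0, 0.4, 0.1]
```

```bash
python3 -c "
import cv2
g=cv2.imread('pics/jw.png');cv2.imwrite('pics/jc.png',cv2.resize(g[225:290,220:340],None,fx=6.5,fy=6.5,interpolation=cv2.INTER_CUBIC))"
```

```text
(no output)
```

View pics/jc.png

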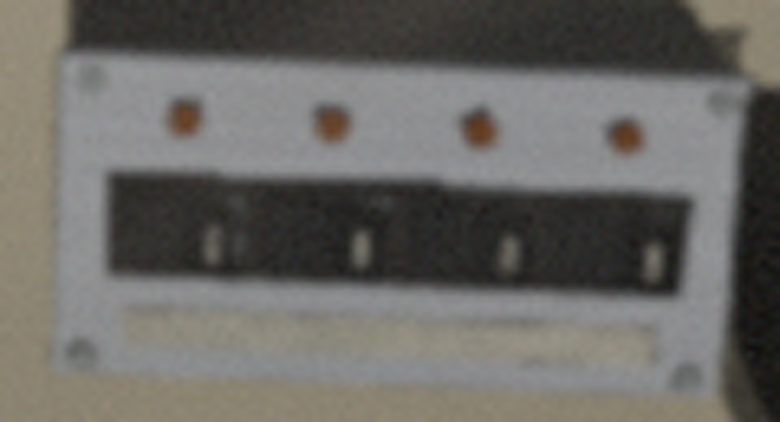

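```bash
python3 -c "
from rig import *
print(sense()['time_s'],sense()['tool_pos']);print(sign_off())"
```

```text
27.0 [0.46752658 0.3240515  0.40463317]
the job is handed in; nothing more can be done
None
```

I switched off all four rockers first, then slid the lid back over the kiln until it sat square and flush. I handed the job in at 27.0 s, with the gripper well clear of everything.

- **Switches:** I pressed the raised near end of each rocker down to about 77 mm, one at a time. Two later pictures showed all four with the far half raised and the near half level. That is a visual check only, as I had no reading of the joint angles.
- **Lid:** I pushed its edges with the open fingers, then made a final push on the -y side that moved it about 2 mm. A fit over several camera views puts it 0.4 mm off in x, about 0 mm off in y and 0.002 rad off in yaw from the kiln.
- **Disagreements:**
    - My first fit assumed the jacket reached the table. It fitted poorly and put the lid up to 2.8 mm off; letting the jacket's bottom edge rise to about 25 mm fixed that.
    - Contact on the last -y push came about 2 mm later than the fit predicted, so I measured that push from the contact point.
    - A thin brown line remains under the lid on the sides I could check. I took it as bare brick above the jacket, not a gap.
- **Bystanders:** The bottle, vase and tall prop were still standing in the last pictures that showed them. I didn't measure their positions again at the end, and the short prop was last seen in a top view at about 6.5 s. Later moves stayed well away from all four.

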